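Click the deep sockets back onto their clip rail

TASK

Three deep sockets are lying about on the table. Put them back on the clip rail in size order, each in the clip that fits it: lay the socket across the rail in the mouth of its clip, let go, and press it from above, squarely over the clip, until it snaps fully home. Feel for the click and do not bear down hard after it, do not drop the sockets in, and leave the timer, the tape and the pen where they are.

Things in the scene. Friction and masses are not known exactly. Their poses are not given: they have to be found in the camera images.
- rail: black clip rail, 100 x 202 x 33 mm, screwed down. Origin: under its middle; y along the rail, x across it (as the sockets lie), z up. Three saddles cross it, each 5 mm wider than its socket and 90 mm long between low end stops. The deck between them is 33 mm above the table. Mid-saddle, over 21 mm of its length, stands a spring steel clip, open upward (deck cut back 9 mm a side there).
- socket_small: small deep socket of bright steel: a round cylinder 24 mm in diameter, 80 mm long, about 120 g, lying on its side, free to roll; a hexagon hole in the +x end, a square hole in the other. Origin in its centre, on its axis; x along the axis.
- socket_medium: medium deep socket of bright steel: a round cylinder 30 mm in diameter, 80 mm long, about 170 g, lying on its side, free to roll; a hexagon hole in the +x end, a square hole in the other. Origin in its centre, on its axis; x along the axis.
- socket_large: large deep socket of bright steel: a round cylinder 36 mm in diameter, 80 mm long, about 240 g, lying on its side, free to roll; a hexagon hole in the +x end, a square hole in the other. Origin in its centre, on its axis; x along the axis.
- clip_small (a point): clip for the 24 mm socket, +y end of the rail: where that socket's centre lies when home, 26 mm above the table; axes as the rail's. Lips 41 mm above the table, 28 mm apart. Laid in the mouth the socket rests level 17 mm above home; 10 to 22 N down, squarely over the clip, spreads the jaws and they pull it home. Pressed 20 mm or more to one side of the clip, a socket tends to tip up and jump out.
- clip_medium (a point): clip for the 30 mm socket, middle of the rail, 60 mm from clip_small: where that socket's centre lies when home, 26 mm above the table; axes as the rail's. Lips 43 mm above the table, 34 mm apart. Laid in the mouth the socket rests level 20 mm above home; 10 to 22 N down, squarely over the clip, spreads the jaws and they pull it home. Fingertips beside a socket meet the deck before it is home: let go in the mouth, press its top from above.
- clip_large (a point): clip for the 36 mm socket, -y end of the rail, 66 mm from clip_medium: where that socket's centre lies when home, 26 mm above the table; axes as the rail's. Lips 44 mm above the table, 40 mm apart. Laid in the mouth the socket rests level 24 mm above home; 10 to 22 N down, squarely over the clip, spreads the jaws and they pull it home. Press on top over the clip, between its lips, or on both sides of the clip at once.
- timer: small kitchen timer with a red knob, 62 x 62 x 51 mm, a bystander; origin under its centre
- tape: roll of beige tape lying flat, 96 mm across, 25 mm high, a bystander; origin under its centre
- pen: white marker pen with a black cap, 135 mm long, 16 mm thick, a bystander; origin under its centre, y along it

How it is judged:
By the outcome, as a careful person would: the job done as asked, in the order asked, and still so for the second after the job is handed in, with the robot touching nothing.
It also fails if it takes over 72 s, if anything falls off the work surface, if the arm or the gripper's body presses on something with over 40 N, if the wrist force passes 120 N, or if a joint passes its speed limit or range.

ROBOT

A 6-joint arm with a two-finger parallel gripper is mounted at the origin on a cart in front of the work surface, level with it; the furniture and walls round the work are solid. World frame = base frame: x ahead of the robot, y to its left, z up, the work surface at z = 0. Lengths are in mm, angles in rad, forces in N, time in s.
With the tool pointing down it reaches from about 275 to 825 mm from the base axis. Payload 4.9 kg.
Tool frame: the origin (TCP) lies at the very end of the fingers, on their centre line; the grasp point (between the pads) lies 19 mm behind it; x points along the fingers, y is the direction in which the jaws open and shut, and the axes are right-handed (so a half turn about x gives the same grasp; the last joint's range is limited). The gripper opens to 85 mm and grips with 20 to 120 N. Pads are 22 mm wide; open, the fingers measure 114 mm over their backs; the gripper's body (76 mm by 85 mm) begins 54 mm behind the grasp point. The pads swing forward as they close: fully open they stand 13 mm farther back than shut.
Start: joints at [-1.308, 0.326, -0.193, 1.052, 0, 1.437], TCP at [212.571, -507.279, 231.281] pointing down, gripper open.
Joint ranges: [-2.65, 2.65], [-0.97, 1.79], [-1.3, 1.35], [-1.93, 2.1], [-1.47, 1.37], [-3.14, 3.14]. Speed limits (rad/s): [2.57, 2.57, 3.14, 3.14, 3.14, 3.14].

INTERFACE

Orientations are given as a rotation vector (axis times angle).
In Python, from rig import readout, viewer, bot gives the robot as it stands.
- The arm moves only by the shell command python3 -m creep 'ROWS' [OPENING] [FORCE]. ROWS is JSON, a list of rows, each a list of 2 entries, a list of its own where there are three numbers: the shift along the tool's x, y, z in mm, then the turn, a rotation vector about the tool's x, y, z in degrees. In form: [[[dx, dy, dz], [ax, ay, az]], ...]. A call has 1 to 8 rows; each row shifts and turns the commanded pose from where the row before left it, along the tool's axes as they then stand; what a row does not reach is not made up. A row lasts 1/12 s, in which the tool goes at most 41.7 mm and 7.16 degrees, less where a joint would pass 70% of its speed; a pose out of reach is approached as far as the arm can. A call with a gripper value outside its range is refused whole. OPENING is the finger opening in mm, from 0 to 85.4, set as the call begins (- or left out, the last holds). The fingers move at their own pace and stop on an object; FORCE is the grip in N (left out, the last holds). Time passes only in rows, so rows that do not move let the fingers close. It gives the time, the measured TCP pose, the force and the opening at its end, in the units of the state.
- readout.get_obs(): the state, without advancing time (a new reading comes with each control period).
- viewer.get_image(name): name is "side" or "top" or "wrist"; returns the picture (420x560x3 uint8, blue, green, red); there is no depth.
- viewer.calibration(name): a dict with "camera_matrix" (3x3 intrinsics, pixels), "extrinsics" (4x4, takes a point from world to camera coordinates). Camera axes: x right, y up, looking along -z (the intrinsics and any distortion apply to the point x, -y, -z); pixel columns grow to the right and rows downward; lengths in mm; the calibration is good to about 2 mm. A picture is of the moment at which its call begins: read the wrist's pose just before it. calibration takes no time and is no camera call; for the wrist camera it gives the pose at the moment of the call.
- bot.hand_in(): hands the job in, once; it reports no verdict.
The state is a dict: "clock": time; "qpos": joint angles; "joint_vel": joint speeds; "effort": joint torques, N m; "position": TCP position; "eef_rot": TCP orientation; "contact_force": force on the tool from outside, world axes, zero at the start; "wrist_torque": the same for the moment, N m; "grip_width": finger opening in mm.
Only numpy, scipy, OpenCV 4.12 (cv2) and the standard library are available. Lean on these libraries where they do the work, as an engineer would, in place of code of your own. Each camera call takes 0.05 s, during which the arm holds its last target.

## Working session

There is one attempt and no reset: what is moved stays moved. The work goes in short steps, Python scripts to look and compute and a shell command to move; the robot and the scene stay as the last step left them, time stands still between calls to the robot, and variables do not carry over. Pictures are saved under pics/ and viewed, and the job is handed in when it is done.

```bash
ls; mkdir -p pics; python3 - <<'E'
from rig import readout, viewer
import cv2
o=readout.get_obs();print(o)
for n in ["top","side"]:
    c=viewer.calibration(n);print(n,c)
    cv2.imwrite(f"pics/{n}0.png",viewer.get_image(n))
E
```

```text
pics
{'clock': 0.0, 'qpos': array([-1.30818886e+00,  3.26905765e-01, -1.93612829e-01,  1.05200635e+00,
       -8.01398706e-06,  1.43663857e+00]), 'joint_vel': array([ 0.00048842,  0.00017789, -0.00115018, -0.00165497, -0.00142533,
       -0.0001321 ]), 'effort': array([ 4.72865886e-04, -4.43396938e+01,  2.62440419e+01,  1.54041429e-02,
       -3.23242339e-04, -3.54971050e-06]), 'position': array([ 212.41339072, -506.67862629,  230.51161188]), 'eef_rot': array([ 2.00413973,  0.4046729 , -2.00438289]), 'contact_force': array([0.65708796, 0.0509198 , 0.12066002]), 'wrist_torque': array([ 0.00455301, -0.06434053, -0.02387173]), 'grip_width': 85.3827706320401}
top {'camera_matrix': array([[408.80841004,   0.        , 278.83988175],
       [  0.        , 408.80841004, 221.21946416],
       [  0.        ,   0.        ,   1.        ]]), 'extrinsics': array([[ 5.57199445e-03, -9.99949005e-01, -8.42260651e-03,
         4.12818783e+01],
       [ 9.92741995e-01,  4.51956600e-03,  1.20178635e-01,
        -5.46134888e+02],
       [-1.20134440e-01, -9.03110988e-03,  9.92716553e-01,
        -1.00789823e+03],
       [ 0.00000000e+00,  0.00000000e+00,  0.00000000e+00,
         1.00000000e+00]])}
side {'camera_matrix': array([[409.33235482,   0.        , 280.44644087],
       [  0.        , 409.33235482, 207.37743109],
       [  0.        ,   0.        ,   1.        ]]), 'extrinsics': array([[ 9.61460538e-01, -2.74458497e-01,  1.63146072e-02,
        -5.24876410e+02],
       [ 1.50344886e-01,  5.74502260e-01,  8.04576639e-01,
        -1.60133591e+02],
       [-2.30195674e-01, -7.71115871e-01,  5.93624684e-01,
        -7.85383496e+02],
       [ 0.00000000e+00,  0.00000000e+00,  0.00000000e+00,
         1.00000000e+00]])}
```

View pics/top0.png

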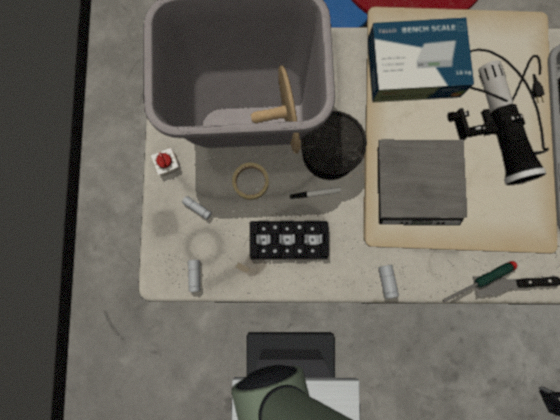

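View pics/side0.png

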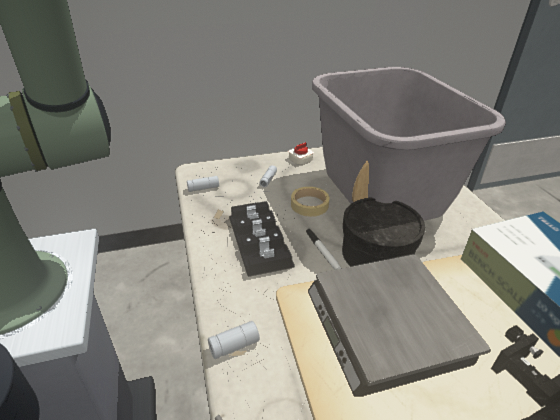

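The top view shows the rail at about (289,240) and the sockets at (197,208), (195,276) and (389,281). The timer is at (165,161), the tape at (250,180) and the pen at (315,192). I'll enlarge these areas to measure.

```bash
python3 - <<'E'
import cv2,numpy as np
im=cv2.imread('pics/top0.png')
a=cv2.resize(im[185:305,170:270],None,fx=6,fy=6,interpolation=cv2.INTER_CUBIC)[:600]
b=cv2.resize(im[212:312,240:340],None,fx=6,fy=6,interpolation=cv2.INTER_CUBIC)
c=cv2.resize(im[250:310,360:420],None,fx=6,fy=6,interpolation=cv2.INTER_CUBIC)
cv2.imwrite('pics/a.png',cv2.resize(im[185:305,170:240],None,fx=5,fy=5,interpolation=cv2.INTER_CUBIC))
cv2.imwrite('pics/b.png',cv2.resize(im[212:272,240:340],None,fx=8,fy=8,interpolation=cv2.INTER_CUBIC))
cv2.imwrite('pics/c.png',c)
E
```

```text
(no output)
```

View pics/a.png

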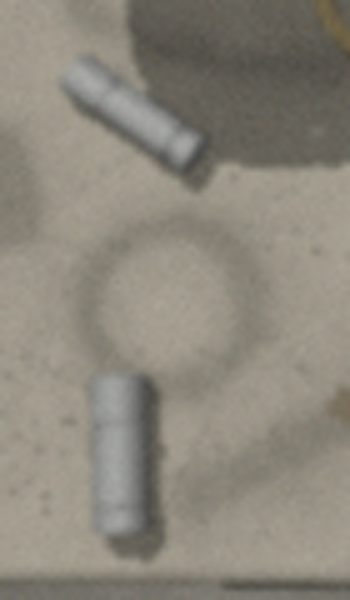

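View pics/b.png

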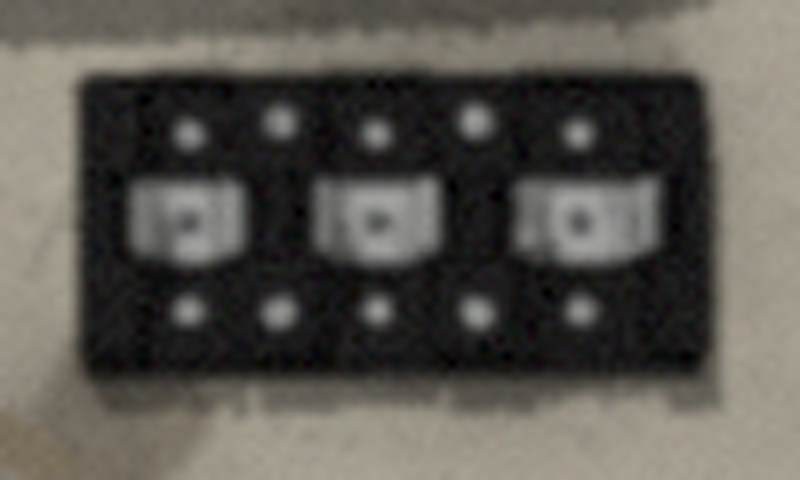

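View pics/c.png

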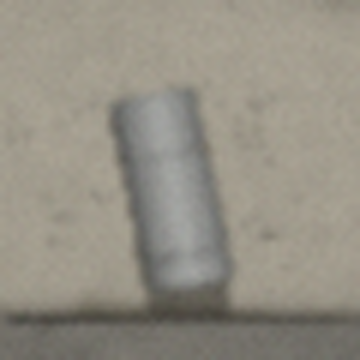

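```bash
cat > h.py <<'E'
import numpy as np,cv2
from rig import readout,viewer
def back(cal,px,z):
    K=np.array(cal['camera_matrix']);E=np.array(cal['extrinsics'])
    d=np.linalg.inv(K)@np.array([px[0],px[1],1.]);d=np.array([d[0],-d[1],-d[2]])
    R=E[:3,:3];t=E[:3,3];c=-R.T@t;w=R.T@d
    return c+w*(z-c[2])/w[2]
def proj(cal,P):
    K=np.array(cal['camera_matrix']);E=np.array(cal['extrinsics'])
    p=E[:3,:3]@np.array(P,float)+E[:3,3];p=K@np.array([p[0],-p[1],-p[2]]);return p[:2]/p[2]
E
python3 - <<'E'
from h import *
np.set_printoptions(precision=1,suppress=True)
T=viewer.calibration('top');print('cam',-T['extrinsics'][:3,:3].T@T['extrinsics'][:3,3])
A=lambda u,v:(170+(u+.5)/5-.5,185+(v+.5)/5-.5)
B=lambda u,v:(240+(u+.5)/8-.5,212+(v+.5)/8-.5)
C=lambda u,v:(360+(u+.5)/6-.5,250+(v+.5)/6-.5)
def sh(n,p,q,z):
    a=back(T,p,z);b=back(T,q,z);d=b-a;print(n,(a+b)/2,np.linalg.norm(d),np.degrees(np.arctan2(d[1],d[0])))
sh('S',A(80,74),A(188,150),12);sh('M',A(120,375),A(120,533),15);sh('L',C(153,95),C(193,286),18)
for x,z in((189,14),(378,11),(580,8)):print(back(T,B(x,222),z+1))
for p in((80,75),(705,75),(705,375),(85,375)):print('c',back(T,B(*p),33))
for p in((281,122),(476,122),(279,312),(478,312)):print('d',back(T,B(*p),33))
for n,p in(('timer',(165,161)),('tape',(250.5,180.5)),('pen',(315,192))):print(n,back(T,p,15))
E
```

```text
cam [ 420.9   34.6 1066.5]
S [585. 260.  12.] 70.22766586901822 -124.6672782169793
M [407.9 261.2  15. ] 80.05767730776331 -178.24269719298115
L [ 395.8 -234.2   18. ] 81.06383783472837 -169.5318961219444
[500.9  84.3  15. ]
[501.5  23.4  12. ]
[502.  -42.1   9. ]
c [546.3 118.7  33. ]
c [547.2 -80.2  33. ]
c [452.2 -79.4  33. ]
c [451.1 115.7  33. ]
d [531.6  54.5  33. ]
d [531.8  -7.4  33. ]
d [471.3  54.7  33. ]
d [471.6  -8.   33. ]
timer [707.1 346.2  15. ]
tape [655.4 119.2  15. ]
pen [625.4 -49.8  15. ]
```

```bash
cat >> h.py <<'E'
from scipy.spatial.transform import Rotation as Ro
np.set_printoptions(precision=2,suppress=True)
def st(tgt=None,yaw=None):
    """state; yaw = world angle (deg) of tool y axis; shift to tgt TCP in tool axes"""
    o=readout.get_obs();R=Ro.from_rotvec(o['eef_rot']);M=R.as_matrix()
    print('t %.2f'%o['clock'],'pos',o['position'],'F',o['contact_force'],'grip %.1f'%o['grip_width'],'q',o['qpos'])
    print('toolx',M[:,0],'tooly yaw %.2f'%np.degrees(np.arctan2(M[1,1],M[0,1])),'pitch y z',M[2,1])
    if tgt is not None:
        d=np.array(tgt)-o['position'];print('shift in tool axes',M.T@d)
        if yaw is not None:
            y=np.radians(yaw);Y=np.array([np.cos(y),np.sin(y),0]);X=np.array([0,0,-1.]);N=np.stack([X,Y,np.cross(X,Y)],1)
            print('turn deg',np.degrees((R.inv()*Ro.from_matrix(N)).as_rotvec()), 'shift after turn',N.T@d)
    return o,M
E
python3 - <<'E'
from h import *
o,M=st((585,260,230),-34.7);print(M)
W=viewer.calibration('wrist');E=W['extrinsics'];c=-E[:3,:3].T@E[:3,3];print('cam',c,'rel tool',M.T@(c-o['position']),'look',-E[2,:3])
T=viewer.calibration('top')
for z in(200,300,350):print(back(T,(150,135),z),back(T,(300,138),z))
S=viewer.calibration('side')
E
```

```text
t 0.10 pos [ 212.42 -506.77  230.59] F [ 0.31 -0.93  0.65] grip 85.4 q [-1.31  0.33 -0.19  1.05 -0.    1.44]
toolx [-0.  0. -1.] tooly yaw -67.26 pitch y z -0.0015355550219404435
shift in tool axes [   1.57 -563.2  -639.97]
turn deg [-32.56  -0.04   0.08] shift after turn [   0.59 -130.19 -842.5 ]
[[-0.    0.39 -0.92]
 [ 0.   -0.92 -0.39]
 [-1.   -0.   -0.  ]]
cam [ 278.04 -479.01  373.73] rel tool [-143.13   -0.46  -71.28] look [-0.26 -0.11 -0.96]
[715.26 326.69 200.  ] [709.36  -2.75 200.  ]
[681.28 292.98 300.  ] [676.07   1.56 300.  ]
[664.29 276.13 350.  ] [659.42   3.72 350.  ]
```

```bash
cat >> h.py <<'E'
def plan(tgt,dyaw,n):
    o,M=st();p=o['position'];out=[]
    D=(np.array(tgt)-p)/n
    for i in range(n):
        R=Ro.from_matrix(M)*Ro.from_rotvec([-np.radians(dyaw)*i/n,0,0])
        out.append([[round(float(v)) for v in R.as_matrix().T@D],[round(-dyaw/n,1),0,0]])
    for i in range(0,n,8):print(str(out[i:i+8]).replace(' ',''))
E
python3 - <<'E'
from h import *
plan((585,260,170),212.6,30)
E
```

```text
t 0.10 pos [ 212.42 -506.77  230.59] F [ 0.31 -0.93  0.65] grip 85.4 q [-1.31  0.33 -0.19  1.05 -0.    1.44]
toolx [-0.  0. -1.] tooly yaw -67.26 pitch y z -0.0015355550219404435
[[[2,-19,-21],[-7.1,0,0]],[[2,-16,-23],[-7.1,0,0]],[[2,-13,-25],[-7.1,0,0]],[[2,-10,-27],[-7.1,0,0]],[[2,-6,-28],[-7.1,0,0]],[[2,-3,-28],[-7.1,0,0]],[[2,1,-28],[-7.1,0,0]],[[2,4,-28],[-7.1,0,0]]]
[[[2,8,-27],[-7.1,0,0]],[[2,11,-26],[-7.1,0,0]],[[2,14,-25],[-7.1,0,0]],[[2,17,-23],[-7.1,0,0]],[[2,20,-21],[-7.1,0,0]],[[2,22,-18],[-7.1,0,0]],[[2,24,-15],[-7.1,0,0]],[[2,26,-12],[-7.1,0,0]]]
[[[2,27,-9],[-7.1,0,0]],[[2,28,-5],[-7.1,0,0]],[[2,28,-2],[-7.1,0,0]],[[2,28,2],[-7.1,0,0]],[[2,28,5],[-7.1,0,0]],[[2,27,9],[-7.1,0,0]],[[2,26,12],[-7.1,0,0]],[[2,24,15],[-7.1,0,0]]]
[[[2,22,18],[-7.1,0,0]],[[2,20,20],[-7.1,0,0]],[[2,17,23],[-7.1,0,0]],[[2,14,25],[-7.1,0,0]],[[2,11,26],[-7.1,0,0]],[[2,8,27],[-7.1,0,0]]]
```

```bash
python3 -m creep '[[[2,-19,-21],[-7,0,0]],[[2,-16,-23],[-7,0,0]],[[2,-13,-25],[-7,0,0]],[[2,-10,-27],[-7,0,0]],[[2,-6,-28],[-7,0,0]],[[2,-3,-28],[-7,0,0]],[[2,1,-28],[-7,0,0]],[[2,4,-28],[-7,0,0]]]' 85 40
python3 -m creep '[[[2,8,-27],[-7,0,0]],[[2,11,-26],[-7,0,0]],[[2,14,-25],[-7,0,0]],[[2,17,-23],[-7,0,0]],[[2,20,-21],[-7,0,0]],[[2,22,-18],[-7,0,0]],[[2,24,-15],[-7,0,0]],[[2,26,-12],[-7,0,0]]]'
python3 -m creep '[[[2,27,-9],[-7,0,0]],[[2,28,-5],[-7,0,0]],[[2,28,-2],[-7,0,0]],[[2,28,2],[-7,0,0]],[[2,28,5],[-7,0,0]],[[2,27,9],[-7,0,0]],[[2,26,12],[-7,0,0]],[[2,24,15],[-7,0,0]]]'
python3 - <<'E'
from h import *
plan((585,260,170),48,7)
E
```

```text
clock: 0.77
position: [312.6, -302.6, 214.9]
eef_rot: [1.349, 1.113, -1.348]
contact_force: [0.6, 0.5, -0.4]
grip_width: 85.1
clock: 1.43
position: [416.4, -99.7, 199.0]
eef_rot: [0.613, 1.483, -0.613]
contact_force: [0.5, 0.6, 1.1]
grip_width: 85.0
clock: 2.1
position: [522.5, 100.9, 182.8]
eef_rot: [-0.152, 1.566, 0.152]
contact_force: [0.0, -0.5, -0.1]
grip_width: 85.0
t 2.10 pos [522.46 100.9  182.81] F [ 0.05 -0.48 -0.15] grip 85.0 q [ 0.05  0.33 -0.31  0.92 -0.   -0.14]
toolx [-0. -0. -1.] tooly yaw 101.10 pitch y z 7.170707602849324e-05
[[[2,21,13],[-6.9,0,0]],[[2,19,16],[-6.9,0,0]],[[2,17,18],[-6.9,0,0]],[[2,15,20],[-6.9,0,0]],[[2,12,21],[-6.9,0,0]],[[2,10,22],[-6.9,0,0]],[[2,7,23],[-6.9,0,0]]]
```

```bash
python3 -m creep '[[[2,21,13],[-6.5,0,0]],[[2,19,16],[-6.5,0,0]],[[2,17,18],[-6.5,0,0]],[[2,15,20],[-6.5,0,0]],[[2,12,21],[-6.5,0,0]],[[2,10,22],[-6.5,0,0]],[[2,7,23],[-5,0,0]]]'
python3 -m creep '[[[0,0,0],[0,0,0]]]'
python3 - <<'E'
from h import *
o,M=st((585,260,170),145.3)
W=viewer.calibration('wrist')
im=viewer.get_image('wrist');cv2.imwrite('pics/w1.png',im)
import pickle;pickle.dump(W,open('w1.pkl','wb'))
E
```

```text
clock: 2.68
position: [588.4, 259.0, 168.6]
eef_rot: [-0.749, 1.439, 0.749]
contact_force: [0.3, -0.3, -0.5]
grip_width: 85.0
clock: 2.77
position: [589.2, 261.4, 168.1]
eef_rot: [-0.748, 1.437, 0.751]
contact_force: [-0.7, -0.0, 0.5]
grip_width: 85.3
t 2.77 pos [589.23 261.44 168.08] F [-0.74 -0.03  0.5 ] grip 85.3 q [ 0.3   0.54 -0.02  1.01  0.   -0.66]
toolx [-0.  0. -1.] tooly yaw 145.08 pitch y z 0.000888110407523568
shift in tool axes [-1.92  2.64 -3.6 ]
turn deg [-0.22  0.07 -0.05] shift after turn [-1.92  2.65 -3.59]
```

View pics/w1.png

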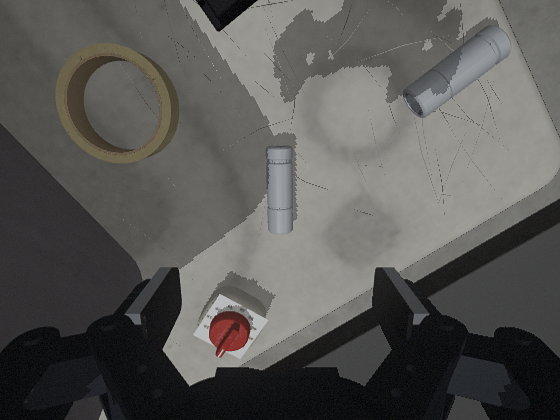

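The wrist view shows the small socket upright at columns 268–293, rows 147–233. The medium socket is at upper right, from about (415,105) to (498,40).

```bash
python3 - <<'E'
from h import *
import pickle;W=pickle.load(open('w1.pkl','rb'))
E=W['extrinsics'];print('cam',-E[:3,:3].T@E[:3,3],'look',-E[2,:3])
im=cv2.imread('pics/w1.png');cv2.imwrite('pics/w1z.png',cv2.resize(im[130:250,230:330],None,fx=5,fy=5,interpolation=cv2.INTER_CUBIC))
def sh(n,p,q,z):
    a=back(W,p,z);b=back(W,q,z);d=b-a;print(n,(a+b)/2,np.linalg.norm(d),np.degrees(np.arctan2(d[1],d[0])))
sh('S',(279.5,148),(281,232),12)
sh('M',(416,106),(498,41),15)
E
```

```text
cam [546.33 201.64 311.13] look [ 0.16  0.24 -0.96]
S [583.16 261.31  12.  ] 80.18768996037775 56.24128516792295
M [405.14 262.33  15.  ] 78.89003727938517 -175.22996472831602
```

View pics/w1z.png

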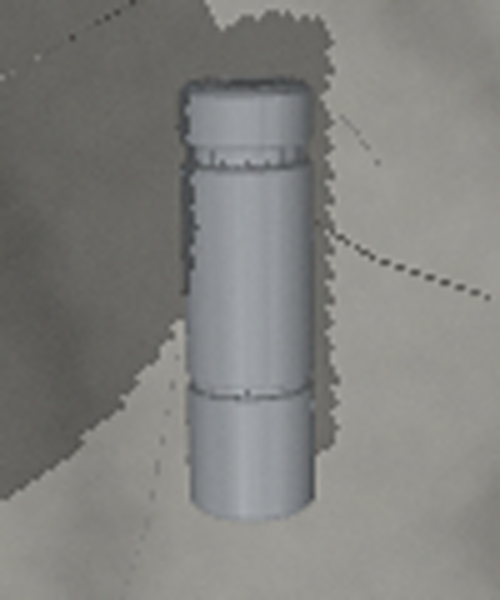

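```bash
python3 - <<'E'
from h import *
st((569.8,241.4,3),146)
E
```

```text
t 2.82 pos [588.42 259.5  168.11] F [-1.18 -0.02 -0.48] grip 84.8 q [ 0.3   0.54 -0.02  1.01  0.   -0.66]
toolx [-0. -0. -1.] tooly yaw 144.86 pitch y z 0.00074268712501252
shift in tool axes [165.14   4.68 -25.38]
turn deg [-1.14 -0.05 -0.04] shift after turn [165.11   5.31 -25.41]
```

```bash
python3 -m creep '[[[20,2,-8],[-1.1,0,0]],[[20,2,-8],[0,0,0]],[[20,1,-9],[0,0,0]],[[15,0,0],[0,0,0]],[[0,0,0],[0,0,0]],[[0,0,0],[0,0,0]]]' 60
python3 - <<'E'
from h import *
o,M=st((569.8,241.4,3),146)
W=viewer.calibration('wrist')
im=viewer.get_image('wrist');cv2.imwrite('pics/w2.png',im)
import pickle;pickle.dump(W,open('w2.pkl','wb'))
st()
E
```

```text
clock: 3.32
position: [569.3, 239.1, 93.8]
eef_rot: [-0.759, 1.437, 0.759]
contact_force: [0.7, 0.8, 0.9]
grip_width: 60.1
t 3.32 pos [569.31 239.07  93.77] F [0.74 0.8  0.93] grip 60.1 q [ 0.28  0.57 -0.19  0.82 -0.   -0.69]
toolx [-0. -0. -1.] tooly yaw 145.75 pitch y z 0.0013871857567889223
shift in tool axes [90.77  0.78  2.37]
turn deg [-0.25 -0.11 -0.08] shift after turn [90.77  0.9   2.21]
t 3.37 pos [570.46 239.57  94.87] F [ 0.16 -0.39 -0.18] grip 59.9 q [ 0.28  0.57 -0.18  0.82 -0.   -0.69]
toolx [ 0. -0. -1.] tooly yaw 145.77 pitch y z -0.00018194888458539227
```

View pics/w2.png

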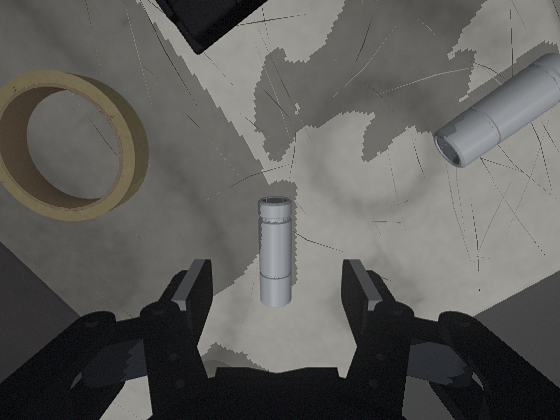

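```bash
python3 - <<'E'
from h import *
import pickle;W=pickle.load(open('w2.pkl','rb'))
def sh(n,p,q,z):
    a=back(W,p,z);b=back(W,q,z);d=b-a;print(n,a,b,(a+b)/2,np.linalg.norm(d),np.degrees(np.arctan2(d[1],d[0])))
sh('S',(275,200.5),(275.7,305),12)
for p in ((258.5,210),(291.5,210),(260,300),(291.5,300)): print(back(W,p,12))
E
python3 -m creep '[[[0,0,0],[0,0,0]]]'
```

```text
S [560.79 227.03  12.  ] [607.76 296.72  12.  ] [584.27 261.88  12.  ] 84.04690797932078 56.020689985820134
[574.44 226.17  12.  ]
[555.02 239.43  12.  ]
[615.32 286.21  12.  ]
[595.16 299.99  12.  ]
clock: 3.45
position: [571.3, 240.1, 95.7]
eef_rot: [-0.759, 1.432, 0.759]
contact_force: [0.5, 0.8, -0.4]
grip_width: 60.1
```

```bash
python3 -m creep '[[[25,1,1],[0,0,0]],[[25,0,0],[0,0,0]],[[20,0,0],[0,0,0]],[[12,0,0],[0,0,0]],[[6,0,0],[0,0,0]],[[3,0,0],[0,0,0]],[[0,0,0],[0,0,0]]]'
python3 - <<'E'
from h import *
o,M=st((570.2,241.6,3),146)
E
```

```text
clock: 4.03
position: [570.5, 241.6, 3.7]
eef_rot: [-0.76, 1.433, 0.76]
contact_force: [-0.2, 0.1, 0.4]
grip_width: 60.0
t 4.03 pos [570.48 241.61   3.7 ] F [-0.23  0.06  0.38] grip 60.0 q [ 0.28  0.68 -0.26  0.64  0.   -0.69]
toolx [ 0.  0. -1.] tooly yaw 145.83 pitch y z -0.0004143566227761686
shift in tool axes [ 0.7   0.22 -0.17]
turn deg [-0.17  0.03  0.02] shift after turn [ 0.7   0.22 -0.16]
```

```bash
python3 -m creep '[[[0,0,0],[0,0,0]],[[0,0,0],[0,0,0]],[[0,0,0],[0,0,0]],[[0,0,0],[0,0,0]]]' 10 50
python3 -m creep '[[[0,0,0],[0,0,0]],[[0,0,0],[0,0,0]]]'
```

```text
clock: 4.37
position: [571.0, 241.7, 4.6]
eef_rot: [-0.76, 1.432, 0.759]
contact_force: [0.4, -0.6, 4.7]
grip_width: 22.0
clock: 4.53
position: [571.0, 241.6, 4.6]
eef_rot: [-0.76, 1.432, 0.759]
contact_force: [-0.8, -0.6, 6.2]
grip_width: 22.0
```

```bash
python3 -m creep '[[[-5,0,0],[0,0,0]],[[-12,0,0],[0,0,0]],[[-25,0,0],[0,0,0]],[[-25,0,0],[0,0,0]],[[0,0,0],[0,0,0]],[[0,0,0],[0,0,0]]]'
python3 - <<'E'
from h import *
o,M=st((477.5,84,75),90)
im=viewer.get_image('wrist');cv2.imwrite('pics/w3.png',im)
plan((477.5,84,75),-56,8)
E
```

```text
clock: 5.03
position: [571.4, 241.9, 72.5]
eef_rot: [-0.76, 1.43, 0.759]
contact_force: [0.2, -0.7, -1.9]
grip_width: 22.4
t 5.03 pos [571.42 241.92  72.54] F [ 0.23 -0.67 -1.89] grip 22.4 q [ 0.28  0.59 -0.21  0.77  0.   -0.69]
toolx [ 0.  0. -1.] tooly yaw 145.84 pitch y z -0.002472679494957497
shift in tool axes [  -2.99  -10.98 -183.4 ]
turn deg [55.84  0.23  0.05] shift after turn [  -2.46 -157.92  -93.92]
t 5.08 pos [570.14 241.56  70.99] F [-0.64 -0.92 -1.4 ] grip 22.1 q [ 0.28  0.59 -0.21  0.77  0.   -0.69]
toolx [ 0.  0. -1.] tooly yaw 145.84 pitch y z -0.0005817420424965025
[[[-1,-1,-23],[7.0,0,0]],[[-1,-4,-22],[7.0,0,0]],[[-1,-7,-22],[7.0,0,0]],[[-1,-10,-21],[7.0,0,0]],[[-1,-12,-19],[7.0,0,0]],[[-1,-14,-18],[7.0,0,0]],[[-1,-16,-16],[7.0,0,0]],[[-1,-18,-14],[7.0,0,0]]]
```

View pics/w3.png

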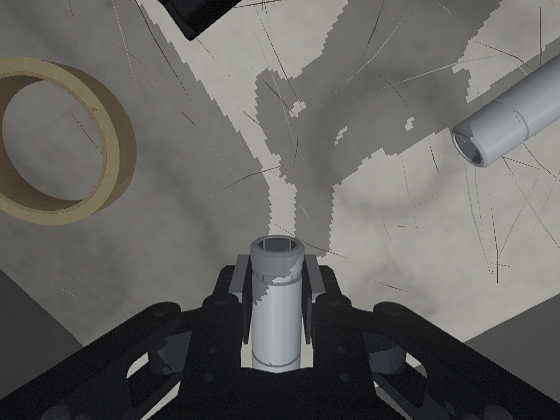

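```bash
python3 -m creep '[[[-1,-1,-23],[7,0,0]],[[-1,-4,-22],[7,0,0]],[[-1,-7,-22],[7,0,0]],[[-1,-10,-21],[7,0,0]],[[-1,-12,-19],[7,0,0]],[[-1,-14,-18],[7,0,0]],[[-1,-16,-16],[6.8,0,0]],[[-1,-18,-14],[7,0,0]]]'
python3 -m creep '[[[0,0,0],[0,0,0]],[[0,0,0],[0,0,0]],[[0,0,0],[0,0,0]]]'
python3 - <<'E'
from h import *
o,M=st((477.5,84,75),90)
import pickle
for n in('wrist','side'):
    pickle.dump(viewer.calibration(n),open(n+'4.pkl','wb'))
    im=viewer.get_image(n);cv2.imwrite(f'pics/{n}4.png',im)
cv2.imwrite('pics/side4z.png',cv2.resize(im[150:300,180:330],None,fx=4,fy=4,interpolation=cv2.INTER_CUBIC))
st()
E
```

```text
clock: 5.75
position: [474.6, 83.9, 77.1]
eef_rot: [0.004, 1.574, -0.004]
contact_force: [0.0, -0.2, -1.3]
grip_width: 21.6
clock: 6.0
position: [476.7, 84.9, 77.8]
eef_rot: [-0.001, 1.571, 0.002]
contact_force: [-0.2, 0.5, -1.4]
grip_width: 22.1
t 6.00 pos [476.65  84.89  77.8 ] F [-0.19  0.51 -1.37] grip 22.1 q [ 0.02  0.38 -0.57  0.63  0.    0.02]
toolx [-0.  0. -1.] tooly yaw 90.09 pitch y z 0.0004240118416541229
shift in tool axes [ 2.8  -0.89  0.85]
turn deg [ 0.09 -0.04 -0.02] shift after turn [ 2.8  -0.89  0.85]
t 6.10 pos [477.09  85.29  77.98] F [ 0.18  0.16 -1.06] grip 22.2 q [ 0.02  0.38 -0.57  0.63  0.    0.02]
toolx [-0.  0. -1.] tooly yaw 90.13 pitch y z 0.00029045216309958014
```

View pics/wrist4.png

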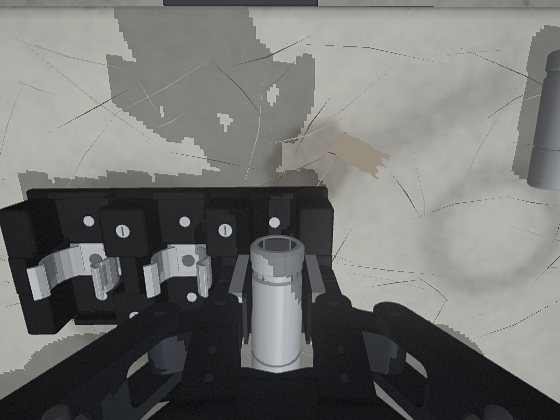

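View pics/side4z.png

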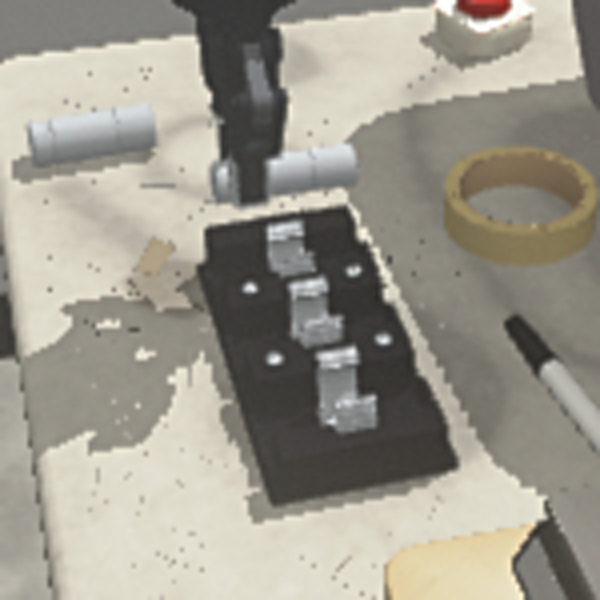

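The wrist view shows the socket held, with the medium clip hole at (188,261), the large clip hole at (97,261) and the small saddle's far screw at (274,222). The side view shows the socket over the rail's far end and roughly level.

```bash
python3 - <<'E'
from h import *
import pickle;W=pickle.load(open('wrist4.pkl','rb'));S=pickle.load(open('side4.pkl','rb'))
print('med hole',back(W,(188,261),12),'large hole',back(W,(97,261),9))
print('screws saddle x+: S',back(W,(274,222),14),'M',back(W,(184.5,221.5),11),'L',back(W,(89,221.5),8))
print('deck',back(W,(225,230.5),33),back(W,(123,230.5),33))
# side: ends of socket
Z=lambda u,v:(180+(u+.5)/4-.5,150+(v+.5)/4-.5)
for dz in(0,):
  for x in (461,541): print(x,proj(S,(x,85,85)))
print(Z(221,182),Z(352,164))
# near end from wrist: rim center approx (277,243); compare predicted
print(proj(W,(461.,85,85.4)),proj(W,(461,85,85.4+12)),proj(W,(541,85,85.4)))
E
```

```text
med hole [500.52  23.64  12.  ] large hole [501.96 -41.19   9.  ]
screws saddle x+: S [471.33  83.3   14.  ] M [472.02  23.17  11.  ] L [473.07 -42.71   8.  ]
deck [470.5   53.71  33.  ] [470.55  -8.1   33.  ]
461 [233.68 195.46]
541 [268.65 190.37]
(234.875, 195.125) (267.625, 190.625)
[276.81 250.36] [276.87 261.97] [276.58 394.2 ]
```

```bash
python3 -m creep '[[[14,-1.2,0],[0,0,0]],[[14,0,0],[0,0,0]],[[6,0,0],[0,0,0]],[[3,0,0],[0,0,0]],[[0,0,0],[0,0,0]],[[0,0,0],[0,0,0]]]'
python3 - <<'E'
from h import *
o,M=st((477,83.7,36),90)
E
```

```text
clock: 6.6
position: [477.0, 83.8, 41.4]
eef_rot: [-0.001, 1.571, 0.001]
contact_force: [0.1, -0.9, -1.6]
grip_width: 21.9
t 6.60 pos [477.01  83.76  41.43] F [ 0.06 -0.94 -1.56] grip 21.9 q [ 0.02  0.43 -0.6   0.54  0.    0.02]
toolx [ 0.  0. -1.] tooly yaw 90.07 pitch y z 5.7551971585003726e-05
shift in tool axes [ 5.43 -0.06 -0.01]
turn deg [ 0.07  0.   -0.  ] shift after turn [ 5.43 -0.06 -0.01]
```

```bash
python3 -m creep '[[[2,0,0],[0,0,0]],[[1.5,0,0],[0,0,0]],[[0,0,0],[0,0,0]]]'
python3 -m creep '[[[1,0,0],[0,0,0]],[[0,0,0],[0,0,0]]]'
python3 -m creep '[[[1,0,0],[0,0,0]],[[0,0,0],[0,0,0]]]'
```

```text
clock: 6.85
position: [476.9, 83.5, 37.9]
eef_rot: [-0.0, 1.57, 0.0]
contact_force: [0.5, 0.1, -1.0]
grip_width: 22.1
clock: 7.02
position: [476.7, 83.5, 36.8]
eef_rot: [-0.0, 1.571, 0.0]
contact_force: [-0.5, 0.1, -1.9]
grip_width: 21.9
clock: 7.18
position: [476.8, 83.5, 35.7]
eef_rot: [-0.0, 1.571, 0.001]
contact_force: [-0.2, 0.6, -0.7]
grip_width: 22.1
```

```bash
python3 -m creep '[[[0.7,0,0],[0,0,0]],[[0,0,0],[0,0,0]]]'
python3 -m creep '[[[0.5,0,0],[0,0,0]],[[0,0,0],[0,0,0]]]'
```

```text
clock: 7.35
position: [476.9, 83.6, 35.1]
eef_rot: [-0.0, 1.57, 0.001]
contact_force: [0.7, 1.1, -1.5]
grip_width: 21.9
clock: 7.52
position: [476.9, 83.6, 34.7]
eef_rot: [-0.0, 1.57, 0.001]
contact_force: [-0.5, 1.1, 1.8]
grip_width: 22.0
```

```bash
python3 -m creep '[[[0,0,0],[0,0,0]],[[0,0,0],[0,0,0]],[[0,0,0],[0,0,0]]]' 40
python3 -m creep '[[[-3,0,0],[0,0,0]],[[-8,0,0],[0,0,0]],[[-15,0,0],[0,0,0]],[[-25,0,0],[0,0,0]],[[-15,0,0],[0,0,0]],[[0,0,0],[0,0,0]]]'
python3 - <<'E'
from h import *
o,M=st((501,83.7,70),0)
for n in('wrist','side'):
    im=viewer.get_image(n);cv2.imwrite(f'pics/{n}5.png',im)
cv2.imwrite('pics/side5z.png',cv2.resize(im[150:300,180:330],None,fx=4,fy=4,interpolation=cv2.INTER_CUBIC))
E
```

```text
clock: 7.77
position: [476.7, 83.3, 34.6]
eef_rot: [-0.001, 1.571, 0.0]
contact_force: [-0.0, -0.6, -0.3]
grip_width: 40.0
clock: 8.27
position: [479.3, 83.6, 104.2]
eef_rot: [-0.001, 1.565, 0.001]
contact_force: [0.2, 0.2, 0.5]
grip_width: 40.0
t 8.27 pos [479.31  83.56 104.22] F [0.19 0.2  0.48] grip 40.0 q [ 0.02  0.34 -0.54  0.69 -0.    0.02]
toolx [ 0.01  0.   -1.  ] tooly yaw 90.04 pitch y z 3.616017915390355e-05
shift in tool axes [34.35  0.13 21.48]
turn deg [90.04  0.27 -0.27] shift after turn [34.22 21.69 -0.14]
```

View pics/wrist5.png

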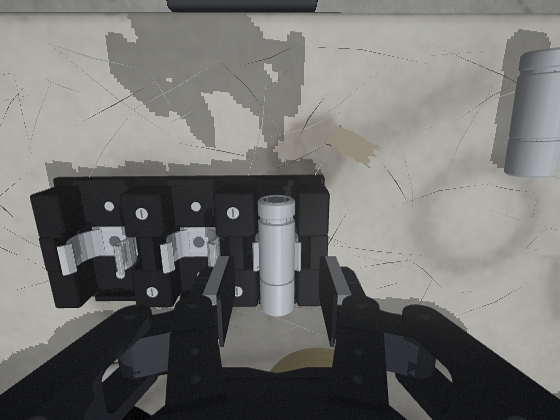

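View pics/side5z.png

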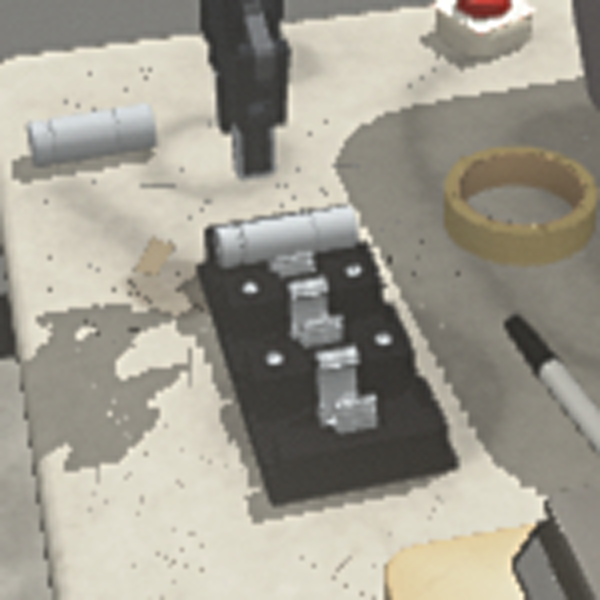

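```bash
python3 - <<'E'
from h import *
plan((501,83.7,70),-90,13)
E
```

```text
t 8.37 pos [477.41  83.49 101.49] F [-0.25  0.09 -0.15] grip 40.3 q [ 0.02  0.34 -0.54  0.68 -0.    0.02]
toolx [ 0.  0. -1.] tooly yaw 90.03 pitch y z 2.3846596006106178e-05
[[[2,0,2],[6.9,0,0]],[[2,0,2],[6.9,0,0]],[[2,0,2],[6.9,0,0]],[[2,1,2],[6.9,0,0]],[[2,1,2],[6.9,0,0]],[[2,1,1],[6.9,0,0]],[[2,1,1],[6.9,0,0]],[[2,1,1],[6.9,0,0]]]
[[[2,1,1],[6.9,0,0]],[[2,2,1],[6.9,0,0]],[[2,2,1],[6.9,0,0]],[[2,2,0],[6.9,0,0]],[[2,2,0],[6.9,0,0]]]
```

```bash
python3 -m creep '[[[0,0,4],[7,0,0]],[[0,0,5],[7,0,0]],[[0,0,5],[7,0,0]],[[0,2,5],[7,0,0]],[[0,2,3],[7,0,0]],[[2,0,0],[7,0,0]],[[2,0,0],[7,0,0]],[[3,0,0],[7,0,0]]]' 0 50
python3 -m creep '[[[4,0,0],[7,0,0]],[[4,0,0],[7,0,0]],[[4,0,0],[7,0,0]],[[4,0,0],[7,0,0]],[[4,0,0],[6,0,0]],[[0,0,0],[0,0,0]],[[0,0,0],[0,0,0]]]'
python3 - <<'E'
from h import *
st((501,83.7,60),0)
E
```

```text
clock: 9.03
position: [498.7, 82.0, 92.5]
eef_rot: [0.766, 1.433, -0.767]
contact_force: [0.1, -0.3, 0.8]
grip_width: 0.1
clock: 9.62
position: [498.6, 82.1, 72.7]
eef_rot: [1.206, 1.212, -1.208]
contact_force: [-0.3, -0.8, 0.4]
grip_width: 0.0
t 9.62 pos [498.56  82.05  72.66] F [-0.3  -0.78  0.43] grip 0.0 q [ 0.02  0.42 -0.52  0.64 -0.    1.58]
toolx [-0. -0. -1.] tooly yaw 0.19 pitch y z -0.0021639262010115234
shift in tool axes [12.66  2.47 -1.64]
turn deg [0.19 0.01 0.12] shift after turn [12.66  2.44 -1.65]
```

```bash
python3 -m creep '[[[6,2.4,-1.6],[0,0,0]],[[6,0,0],[0,0,0]],[[3,0,0],[0,0,0]],[[0,0,0],[0,0,0]]]'
python3 -m creep '[[[1,0,0],[0,0,0]],[[1,0,0],[0,0,0]],[[0,0,0],[0,0,0]]]'
python3 - <<'E'
from h import *
st((501,83.7,60),0)
E
```

```text
clock: 9.95
position: [501.1, 83.7, 57.6]
eef_rot: [1.207, 1.211, -1.21]
contact_force: [0.8, -0.0, -0.5]
grip_width: -0.1
clock: 10.2
position: [501.9, 83.7, 56.6]
eef_rot: [1.209, 1.21, -1.209]
contact_force: [0.1, 0.9, 0.6]
grip_width: 0.0
t 10.20 pos [501.93  83.69  56.56] F [0.1  0.88 0.63] grip 0.0 q [ 0.02  0.44 -0.53  0.6   0.    1.59]
toolx [ 0.  0. -1.] tooly yaw 0.04 pitch y z 3.925440123736523e-05
shift in tool axes [-3.44 -0.93 -0.01]
turn deg [ 0.04 -0.   -0.  ] shift after turn [-3.44 -0.93 -0.01]
```

```bash
for i in 1 2; do python3 -m creep '[[[1,0,0],[0,0,0]],[[0,0,0],[0,0,0]]]' | grep -E 'posi|force'; done
```

```text
position: [502.0, 83.7, 55.6]
contact_force: [0.5, 0.3, -0.5]
position: [501.9, 83.7, 54.5]
contact_force: [0.7, -0.1, 0.5]
```

```bash
python3 -m creep '[[[1,0,0],[0,0,0]],[[0,0,0],[0,0,0]]]'
python3 -m creep '[[[1,0,0],[0,0,0]],[[0,0,0],[0,0,0]]]'
```

```text
clock: 10.7
position: [502.1, 83.7, 53.7]
eef_rot: [1.209, 1.209, -1.208]
contact_force: [0.3, 0.1, 1.2]
grip_width: -0.2
clock: 10.87
position: [502.3, 83.7, 52.8]
eef_rot: [1.209, 1.209, -1.208]
contact_force: [0.2, 0.5, 1.4]
grip_width: -0.2
```

```bash
python3 -m creep '[[[1,0,0],[0,0,0]],[[0,0,0],[0,0,0]]]'
```

```text
clock: 11.03
position: [502.4, 83.7, 51.9]
eef_rot: [1.209, 1.209, -1.208]
contact_force: [-0.1, -0.4, 1.2]
grip_width: -0.0
```

```bash
python3 -m creep '[[[1,0,0],[0,0,0]],[[0,0,0],[0,0,0]]]'
python3 -m creep '[[[1,0,0],[0,0,0]],[[0,0,0],[0,0,0]]]'
```

```text
clock: 11.2
position: [502.5, 83.7, 50.9]
eef_rot: [1.209, 1.209, -1.208]
contact_force: [1.2, -0.6, 2.0]
grip_width: 0.0
clock: 11.37
position: [502.6, 83.7, 49.9]
eef_rot: [1.209, 1.209, -1.208]
contact_force: [1.1, 0.9, 1.9]
grip_width: -0.1
```

```bash
python3 - <<'E'
from h import *
im=viewer.get_image('side');cv2.imwrite('pics/side6z.png',cv2.resize(im[150:300,180:330],None,fx=4,fy=4,interpolation=cv2.INTER_CUBIC))
E
```

```text
(no output)
```

View pics/side6z.png

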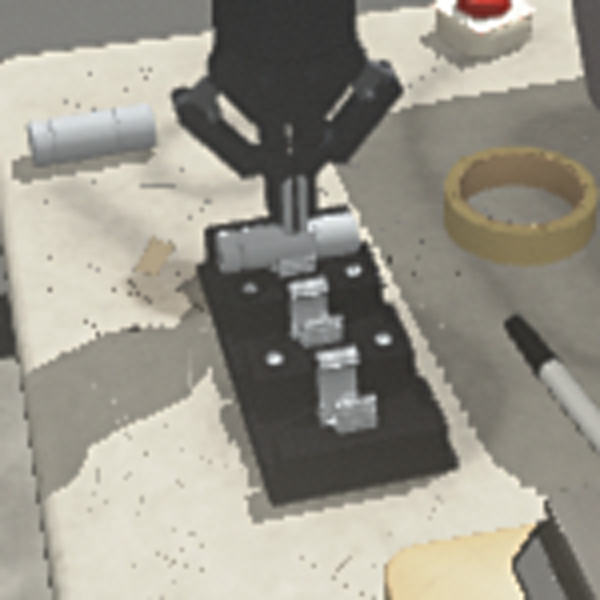

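The side view shows the closed fingers centred on the socket over the clip, and the socket still level. I'll keep pressing.

```bash
python3 -m creep '[[[1,0,0],[0,0,0]],[[1,0,0],[0,0,0]],[[0,0,0],[0,0,0]]]'
```

```text
clock: 11.67
position: [502.3, 83.7, 47.7]
eef_rot: [1.209, 1.209, -1.208]
contact_force: [1.1, -0.1, 0.5]
grip_width: -0.1
```

```bash
python3 -m creep '[[[1,0,0],[0,0,0]],[[0,0,0],[0,0,0]]]'
```

```text
clock: 11.83
position: [501.8, 83.7, 46.4]
eef_rot: [1.209, 1.21, -1.209]
contact_force: [0.1, 0.8, 0.8]
grip_width: 0.3
```

```bash
python3 -m creep '[[[1,0,0],[0,0,0]],[[0,0,0],[0,0,0]]]'
```

```text
clock: 12.0
position: [501.3, 83.7, 45.1]
eef_rot: [1.208, 1.21, -1.21]
contact_force: [-0.8, -0.5, -0.0]
grip_width: 0.3
```

```bash
python3 - <<'E'
from h import *
st()
im=viewer.get_image('side');cv2.imwrite('pics/side7z.png',cv2.resize(im[150:300,180:330],None,fx=4,fy=4,interpolation=cv2.INTER_CUBIC))
im=viewer.get_image('wrist');cv2.imwrite('pics/wrist7.png',im)
E
```

```text
t 12.00 pos [501.26  83.68  45.07] F [-0.79 -0.53 -0.01] grip 0.3 q [ 0.02  0.46 -0.54  0.58 -0.    1.59]
toolx [-0. -0. -1.] tooly yaw 0.03 pitch y z -0.001302194951001534
```

View pics/side7z.png

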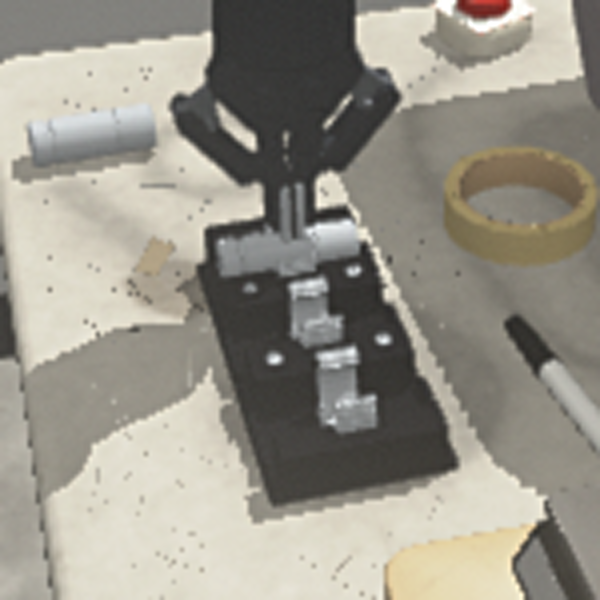

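View pics/wrist7.png

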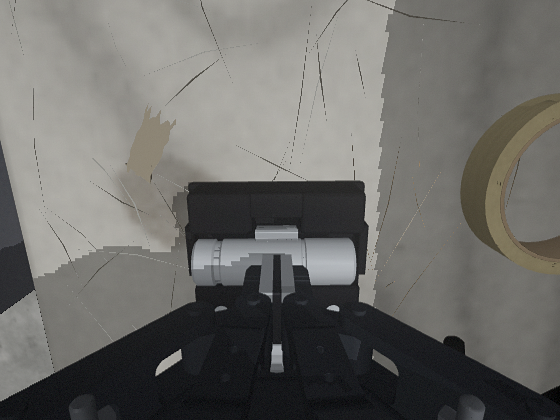

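```bash
python3 -m creep '[[[1,0,0],[0,0,0]],[[1,0,0],[0,0,0]],[[0,0,0],[0,0,0]]]'
```

```text
clock: 12.35
position: [501.6, 83.7, 43.2]
eef_rot: [1.208, 1.21, -1.209]
contact_force: [-1.3, -0.3, 0.5]
grip_width: 0.3
```

```bash
python3 -m creep '[[[1,0,0],[0,0,0]],[[1,0,0],[0,0,0]],[[0,0,0],[0,0,0]]]'
```

```text
clock: 12.6
position: [501.7, 83.7, 41.3]
eef_rot: [1.209, 1.21, -1.209]
contact_force: [0.3, -0.1, 0.2]
grip_width: 0.0
```

```bash
python3 -m creep '[[[1,0,0],[0,0,0]],[[0,0,0],[0,0,0]]]'
```

```text
clock: 12.77
position: [501.8, 83.7, 40.4]
eef_rot: [1.209, 1.21, -1.209]
contact_force: [-0.3, -0.4, -0.1]
grip_width: 0.1
```

```bash
python3 -m creep '[[[1,0,0],[0,0,0]],[[0,0,0],[0,0,0]]]'
```

```text
clock: 12.93
position: [501.8, 83.7, 39.4]
eef_rot: [1.209, 1.21, -1.209]
contact_force: [0.4, -0.5, -0.2]
grip_width: 0.1
```

```bash
python3 -m creep '[[[1,0,0],[0,0,0]],[[0,0,0],[0,0,0]]]'
```

```text
clock: 13.1
position: [501.9, 83.7, 38.5]
eef_rot: [1.209, 1.21, -1.209]
contact_force: [-0.2, -0.2, -0.7]
grip_width: 0.3
```

```bash
python3 -m creep '[[[1,0,0],[0,0,0]],[[0,0,0],[0,0,0]]]'
```

```text
clock: 13.27
position: [502.0, 83.7, 37.8]
eef_rot: [1.209, 1.209, -1.209]
contact_force: [-2.0, -0.3, 2.9]
grip_width: 0.1
```

```bash
python3 -m creep '[[[-8,0,0],[0,0,0]],[[-25,0,0],[0,0,0]],[[-35,0,0],[0,0,0]],[[-20,0,0],[0,0,0]]]'
python3 - <<'E'
from h import *
plan((384,261,110),92.5,13)
im=viewer.get_image('side');cv2.imwrite('pics/side8z.png',cv2.resize(im[150:300,180:330],None,fx=4,fy=4,interpolation=cv2.INTER_CUBIC))
E
```

```text
clock: 13.6
position: [502.7, 83.8, 128.5]
eef_rot: [1.21, 1.208, -1.207]
contact_force: [1.3, -0.2, 0.1]
grip_width: 0.2
t 13.60 pos [502.71  83.76 128.51] F [ 1.31 -0.17  0.07] grip 0.2 q [ 0.02  0.35 -0.45  0.77  0.    1.59]
toolx [ 0.  0. -1.] tooly yaw 0.04 pitch y z 0.002010175792084734
[[[1,-9,-14],[-7.1,0,0]],[[1,-7,-15],[-7.1,0,0]],[[1,-5,-15],[-7.1,0,0]],[[1,-4,-16],[-7.1,0,0]],[[1,-2,-16],[-7.1,0,0]],[[1,1,-16],[-7.1,0,0]],[[1,3,-16],[-7.1,0,0]],[[1,5,-16],[-7.1,0,0]]]
[[[1,6,-15],[-7.1,0,0]],[[1,8,-14],[-7.1,0,0]],[[1,10,-13],[-7.1,0,0]],[[1,11,-12],[-7.1,0,0]],[[1,13,-10],[-7.1,0,0]]]
```

View pics/side8z.png

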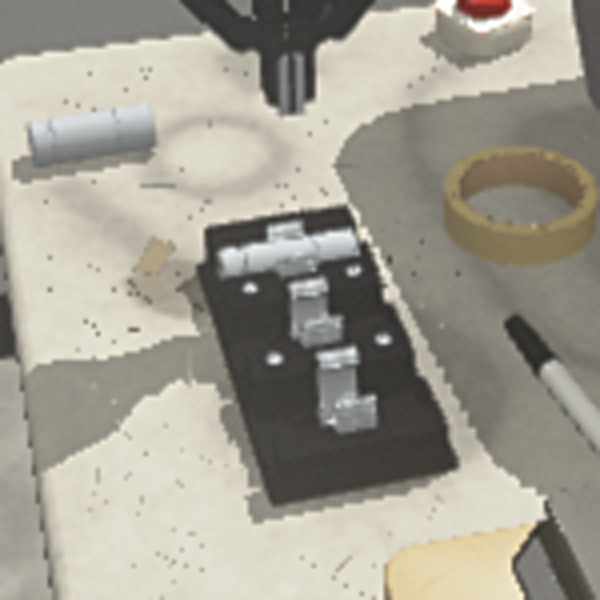

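The small socket is now seated deep between its clip jaws and level, from (218,262) to (356,243) in the zoomed view. Next is the medium.

```bash
python3 -m creep '[[[1,-9,-14],[-7.1,0,0]],[[1,-7,-15],[-7.1,0,0]],[[1,-5,-15],[-7.1,0,0]],[[1,-4,-16],[-7.1,0,0]],[[1,-2,-16],[-7.1,0,0]],[[1,1,-16],[-7.1,0,0]],[[1,3,-16],[-7.1,0,0]],[[1,5,-16],[-7.1,0,0]]]' 65
python3 -m creep '[[[1,6,-15],[-7.1,0,0]],[[1,8,-14],[-7.1,0,0]],[[1,10,-13],[-7.1,0,0]],[[1,11,-12],[-7.1,0,0]],[[1,13,-10],[-7.1,0,0]],[[0,0,0],[0,0,0]],[[0,0,0],[0,0,0]],[[0,0,0],[0,0,0]]]'
python3 - <<'E'
from h import *
import pickle
st((383,262,3),92.5);W=viewer.calibration('wrist');pickle.dump(W,open('w9.pkl','wb'))
im=viewer.get_image('wrist');cv2.imwrite('pics/wrist9.png',im);st()
E
```

```text
clock: 14.32
position: [430.1, 193.7, 117.8]
eef_rot: [0.449, 1.524, -0.449]
contact_force: [0.5, 0.3, 0.1]
grip_width: 65.0
clock: 14.98
position: [385.2, 260.2, 112.8]
eef_rot: [-0.031, 1.57, 0.03]
contact_force: [0.5, 0.4, -1.0]
grip_width: 64.7
t 14.98 pos [385.2  260.17 112.8 ] F [ 0.48  0.42 -1.  ] grip 64.7 q [ 0.44  0.3  -0.58  0.7  -0.    0.4 ]
toolx [ 0. -0. -1.] tooly yaw 92.22 pitch y z -0.0002195371981678386
shift in tool axes [109.79   1.94  -2.19]
turn deg [-0.28  0.03  0.01] shift after turn [109.8    1.93  -2.12]
t 15.03 pos [385.34 260.   112.77] F [ 0.22 -0.6   0.48] grip 65.1 q [ 0.43  0.3  -0.58  0.7  -0.    0.4 ]
toolx [ 0. -0. -1.] tooly yaw 92.21 pitch y z -0.00014006784409179018
```

View pics/wrist9.png

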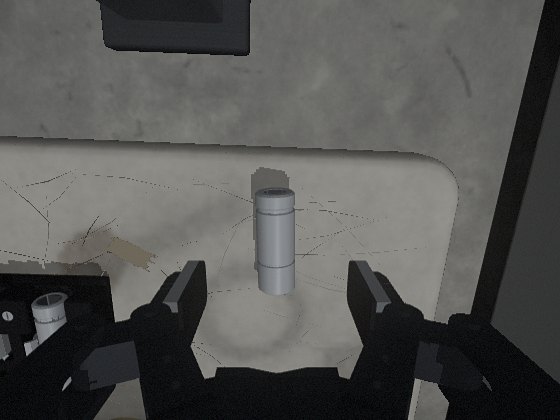

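```bash
python3 - <<'E'
from h import *
import pickle;W=pickle.load(open('w9.pkl','rb'))
print('near rim bottom',back(W,(275,187.5),2),'near top',back(W,(275.5,198),28),'far top',back(W,(276.5,293.5),28))
a=(back(W,(257,205),15)+back(W,(294,205),15))/2;b=(back(W,(258.2,285),15)+back(W,(295.3,285),15))/2;d=b-a
print(a,b,np.degrees(np.arctan2(d[1],d[0])))
E
```

```text
near rim bottom [366.99 258.39   2.  ] near top [368.91 258.92  28.  ] far top [445.68 262.58  28.  ]
[377.68 259.21  15.  ] [445.51 262.79  15.  ] 3.0132161860692834
```

```bash
python3 -m creep '[[[25,0,-2.3],[-0.8,0,0]],[[30,0,0],[0,0,0]],[[25,0,0],[0,0,0]],[[15,0,0],[0,0,0]],[[8,0,0],[0,0,0]],[[4,0,0],[0,0,0]],[[0,0,0],[0,0,0]]]'
python3 - <<'E'
from h import *
st((383,259.7,6),93)
E
```

```text
clock: 15.62
position: [382.7, 259.9, 5.3]
eef_rot: [-0.042, 1.571, 0.042]
contact_force: [-0.3, 0.6, 0.5]
grip_width: 65.0
t 15.62 pos [382.68 259.88   5.27] F [-0.29  0.61  0.48] grip 65.0 q [ 0.44  0.47 -0.68  0.42 -0.    0.38]
toolx [-0. -0. -1.] tooly yaw 93.06 pitch y z -0.0003511838045602289
shift in tool axes [-0.73 -0.19  0.31]
turn deg [ 0.06 -0.04  0.02] shift after turn [-0.73 -0.19  0.31]
```

```bash
python3 -m creep '[[[-0.7,0,0],[0,0,0]],[[0,0,0],[0,0,0]],[[0,0,0],[0,0,0]],[[0,0,0],[0,0,0]],[[0,0,0],[0,0,0]]]' 15 50
python3 - <<'E'
from h import *
plan((477,23.6,90),-3,8)
E
```

```text
clock: 16.03
position: [383.5, 260.6, 7.5]
eef_rot: [-0.043, 1.568, 0.043]
contact_force: [-0.3, -1.1, 5.6]
grip_width: 28.3
t 16.03 pos [383.45 260.58   7.51] F [-0.34 -1.08  5.56] grip 28.3 q [ 0.44  0.46 -0.68  0.42 -0.    0.38]
toolx [ 0.  0. -1.] tooly yaw 93.13 pitch y z 0.00025587029790750254
[[[-10,-30,10],[0.4,0,0]],[[-10,-30,10],[0.4,0,0]],[[-10,-30,10],[0.4,0,0]],[[-10,-30,11],[0.4,0,0]],[[-10,-30,11],[0.4,0,0]],[[-10,-30,11],[0.4,0,0]],[[-10,-30,11],[0.4,0,0]],[[-10,-30,11],[0.4,0,0]]]
```

```bash
python3 -m creep '[[[-10,0,0],[0,0,0]],[[-25,0,0],[0,0,0]],[[-25,-20,5],[0.4,0,0]],[[-20,-35,12],[0.4,0,0]],[[0,-35,14],[0.4,0,0]],[[0,-35,14],[0.4,0,0]],[[0,-35,14],[0.4,0,0]],[[0,-35,14],[0.4,0,0]]]'
python3 -m creep '[[[0,-25,9],[0.4,0,0]],[[0,-10,4],[0.3,0,0]],[[0,0,0],[0,0,0]],[[0,0,0],[0,0,0]],[[0,0,0],[0,0,0]]]'
python3 - <<'E'
from h import *
st((477,23.6,46),90)
im=viewer.get_image('wrist');cv2.imwrite('pics/wrist10.png',im)
import pickle;pickle.dump(viewer.calibration('wrist'),open('w10.pkl','wb'))
im=viewer.get_image('side');cv2.imwrite('pics/side10z.png',cv2.resize(im[150:300,180:330],None,fx=4,fy=4,interpolation=cv2.INTER_CUBIC))
st()
E
```

```text
clock: 16.7
position: [462.9, 66.8, 86.9]
eef_rot: [-0.01, 1.569, 0.01]
contact_force: [1.0, 0.2, -2.3]
grip_width: 28.2
clock: 17.12
position: [474.7, 34.5, 86.0]
eef_rot: [-0.001, 1.572, 0.002]
contact_force: [-0.4, 0.2, -2.2]
grip_width: 28.1
t 17.12 pos [474.75  34.55  86.01] F [-0.44  0.2  -2.19] grip 28.1 q [-0.08  0.35 -0.58  0.64  0.   -0.08]
toolx [-0.  0. -1.] tooly yaw 90.10 pitch y z 0.0007650617559291183
shift in tool axes [ 40.   -10.98   2.28]
turn deg [ 0.1  -0.06 -0.04] shift after turn [ 40.01 -10.95   2.25]
t 17.22 pos [474.87  34.78  86.02] F [-0.35 -0.54 -2.33] grip 27.9 q [-0.08  0.35 -0.58  0.64  0.   -0.09]
toolx [-0.  0. -1.] tooly yaw 90.15 pitch y z 0.0004202709794069665
```

View pics/wrist10.png

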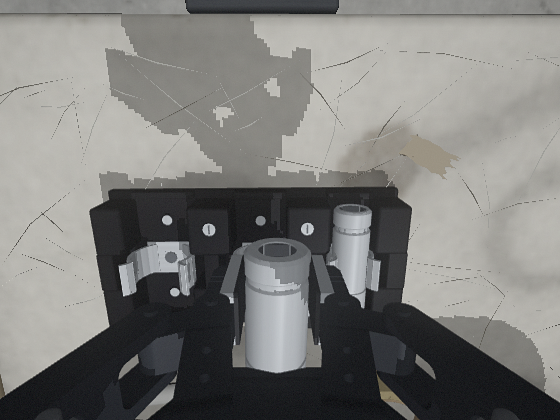

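View pics/side10z.png

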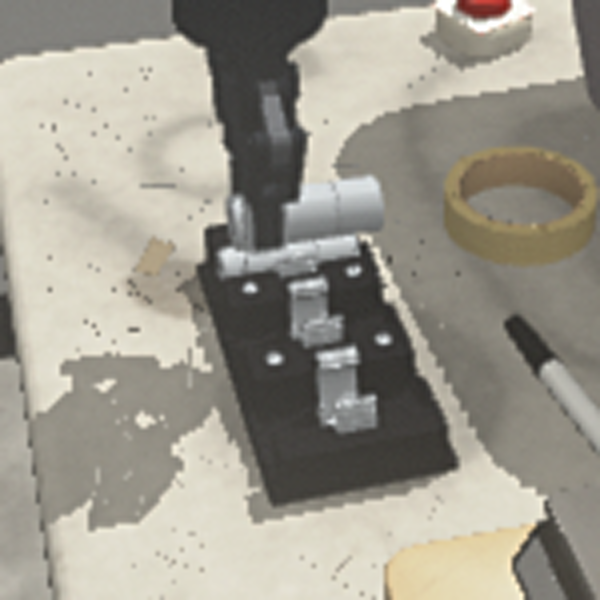

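```bash
python3 - <<'E'
from h import *
import pickle;W=pickle.load(open('w10.pkl','rb'));S=viewer.calibration('side')
z=lambda p:((p-[180,150]+.5)*4-.5)
for x in(459,539):
  for dz in(-15,0,15):print(x,dz,z(proj(S,(x,34.8,93.5+dz))))
print(proj(W,(459,34.7,93.5)),proj(W,(459,34.7,108.5)),proj(W,(539,34.7,93.5)))
print('med saddle screw',back(W,(260.5,221),11),'large hole',back(W,(170.5,257),9),'large screw',back(W,(167,220),8))
E
```

```text
459 -15 [230.7  245.99]
459 0 [229.39 223.23]
459 15 [228.04 200.  ]
539 -15 [375.83 223.55]
539 0 [376.01 201.04]
539 15 [376.19 178.07]
[276.5  250.04] [276.54 264.81] [276.18 393.9 ]
med saddle screw [472.4   23.67  11.  ] large hole [500.72 -42.23   9.  ] large screw [472.75 -42.51   8.  ]
```

```bash
python3 -m creep '[[[5,-6,1],[0,0,0]],[[14,-5,0.6],[0,0,0]],[[14,0,0],[0,0,0]],[[6,0,0],[0,0,0]],[[3,0,0],[0,0,0]],[[0,0,0],[0,0,0]],[[0,0,0],[0,0,0]]]'
python3 - <<'E'
from h import *
st((476.5,23.6,38.5),90)
E
```

```text
clock: 17.8
position: [477.4, 22.7, 44.2]
eef_rot: [-0.001, 1.571, 0.001]
contact_force: [-0.0, -0.1, -2.2]
grip_width: 27.8
t 17.80 pos [477.4   22.66  44.25] F [-0.04 -0.12 -2.19] grip 27.8 q [-0.11  0.42 -0.62  0.54 -0.   -0.11]
toolx [-0. -0. -1.] tooly yaw 90.06 pitch y z -2.0831837270429655e-05
shift in tool axes [ 5.75  0.94 -0.9 ]
turn deg [ 0.06 -0.    0.  ] shift after turn [ 5.75  0.94 -0.9 ]
```

```bash
python3 -m creep '[[[2,0.9,-0.7],[0,0,0]],[[1.5,0,0],[0,0,0]],[[0,0,0],[0,0,0]]]'
python3 -m creep '[[[1,0,0],[0,0,0]],[[0,0,0],[0,0,0]]]'
python3 -m creep '[[[1,0,0],[0,0,0]],[[0,0,0],[0,0,0]]]'
```

```text
clock: 18.05
position: [476.7, 23.5, 40.7]
eef_rot: [-0.001, 1.57, 0.001]
contact_force: [-0.4, 0.3, -2.1]
grip_width: 28.0
clock: 18.22
position: [476.7, 23.4, 39.7]
eef_rot: [-0.0, 1.57, 0.001]
contact_force: [0.5, -0.5, -2.6]
grip_width: 28.0
clock: 18.38
position: [476.9, 23.7, 38.7]
eef_rot: [-0.0, 1.57, 0.001]
contact_force: [-0.2, 1.5, -0.0]
grip_width: 28.2
```

```bash
python3 -m creep '[[[0.5,0,0],[0,0,0]],[[0,0,0],[0,0,0]]]'
python3 -m creep '[[[0,0,0],[0,0,0]],[[0,0,0],[0,0,0]],[[0,0,0],[0,0,0]]]' 44
python3 -m creep '[[[-3,0,0],[0,0,0]],[[-8,0,0],[0,0,0]],[[-15,0,0],[0,0,0]],[[-25,0,0],[0,0,0]],[[-8,0,0],[0,0,0]]]'
python3 - <<'E'
from h import *
st((501,23.6,68),0)
im=viewer.get_image('wrist');cv2.imwrite('pics/wrist11.png',im)
E
```

```text
clock: 18.55
position: [477.0, 23.6, 38.3]
eef_rot: [-0.0, 1.57, 0.001]
contact_force: [-0.5, 2.2, 0.8]
grip_width: 28.3
clock: 18.8
position: [476.7, 23.1, 38.1]
eef_rot: [-0.001, 1.571, -0.0]
contact_force: [0.5, -0.8, -0.6]
grip_width: 44.2
clock: 19.22
position: [478.2, 23.2, 100.1]
eef_rot: [-0.001, 1.567, 0.0]
contact_force: [1.6, 0.8, 0.0]
grip_width: 44.1
t 19.22 pos [478.23  23.17 100.09] F [1.56 0.76 0.04] grip 44.1 q [-0.11  0.33 -0.56  0.67 -0.   -0.11]
toolx [ 0. -0. -1.] tooly yaw 90.04 pitch y z -0.000527187415920687
shift in tool axes [32.17  0.43 22.65]
turn deg [90.04  0.19 -0.14] shift after turn [32.09 22.77 -0.43]
```

View pics/wrist11.png

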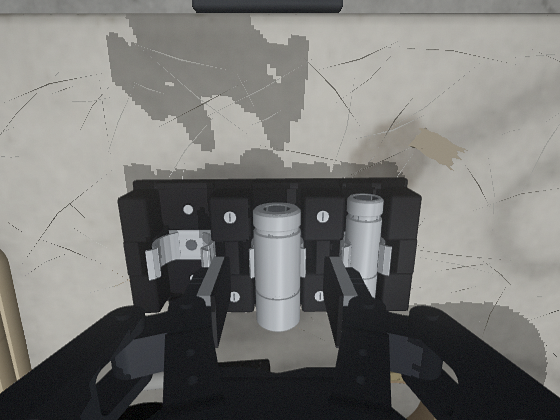

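The wrist view shows the medium socket lying straight in the mouth of its clip at about (277,265), with lips visible on both sides.

```bash
python3 -m creep '[[[0,0,6],[7,0,0]],[[0,0,6],[7,0,0]],[[0,1,6],[7,0,0]],[[0,2,5],[7,0,0]],[[0,2,3],[7,0,0]],[[2,0,0],[7,0,0]],[[2,0,0],[7,0,0]],[[3,0,0],[7,0,0]]]' 0 50
python3 -m creep '[[[4,0,0],[7,0,0]],[[4,0,0],[7,0,0]],[[4,0,0],[7,0,0]],[[4,0,0],[7,0,0]],[[4,0,0],[6,0,0]],[[0,0,0],[0,0,0]],[[0,0,0],[0,0,0]]]'
python3 - <<'E'
from h import *
st((501,23.6,63),0)
E
```

```text
clock: 19.93
position: [503.5, 22.6, 89.6]
eef_rot: [0.766, 1.432, -0.766]
contact_force: [-0.1, 1.0, -0.1]
grip_width: -0.2
clock: 20.52
position: [503.2, 22.6, 69.6]
eef_rot: [1.206, 1.211, -1.207]
contact_force: [-0.0, -0.1, -0.1]
grip_width: -0.1
t 20.52 pos [503.16  22.62  69.59] F [-0.   -0.14 -0.11] grip -0.1 q [-0.1   0.42 -0.53  0.63 -0.    1.47]
toolx [-0.  0. -1.] tooly yaw 0.19 pitch y z -0.0009599905253587226
shift in tool axes [ 6.59 -2.15 -0.99]
turn deg [ 0.19 -0.    0.06] shift after turn [ 6.59 -2.16 -0.98]
```

```bash
python3 -m creep '[[[4,-2,-1],[0,0,0]],[[2,0,0],[0,0,0]],[[1,0,0],[0,0,0]],[[0,0,0],[0,0,0]]]'
python3 -m creep '[[[1,0,0],[0,0,0]],[[0,0,0],[0,0,0]]]'
```

```text
clock: 20.85
position: [501.4, 23.6, 62.8]
eef_rot: [1.208, 1.21, -1.209]
contact_force: [-1.0, 0.7, 0.7]
grip_width: -0.3
clock: 21.02
position: [501.7, 23.6, 62.0]
eef_rot: [1.209, 1.21, -1.209]
contact_force: [-0.6, -0.6, 0.5]
grip_width: 0.0
```

```bash
python3 -m creep '[[[1,0,0],[0,0,0]],[[0,0,0],[0,0,0]]]'
```

```text
clock: 21.18
position: [501.6, 23.6, 61.0]
eef_rot: [1.209, 1.21, -1.209]
contact_force: [-0.1, 0.0, 0.2]
grip_width: 0.1
```

```bash
python3 -m creep '[[[1,0,0],[0,0,0]],[[0,0,0],[0,0,0]]]'
```

```text
clock: 21.35
position: [501.9, 23.6, 60.2]
eef_rot: [1.209, 1.209, -1.208]
contact_force: [-0.3, -0.5, 0.5]
grip_width: -0.0
```

```bash
python3 -m creep '[[[1,0,0],[0,0,0]],[[0,0,0],[0,0,0]]]'
```

```text
clock: 21.52
position: [502.0, 23.5, 59.4]
eef_rot: [1.209, 1.209, -1.208]
contact_force: [-0.3, -0.0, 1.0]
grip_width: 0.1
```

```bash
python3 -m creep '[[[1,0,0],[0,0,0]],[[0,0,0],[0,0,0]]]'
```

```text
clock: 21.68
position: [502.2, 23.5, 58.5]
eef_rot: [1.209, 1.208, -1.208]
contact_force: [0.5, 0.6, 2.6]
grip_width: 0.1
```

```bash
python3 -m creep '[[[1,0,0],[0,0,0]],[[0,0,0],[0,0,0]]]'
```

```text
clock: 21.85
position: [502.4, 23.6, 57.6]
eef_rot: [1.209, 1.208, -1.208]
contact_force: [1.1, -0.3, 3.8]
grip_width: 0.2
```

```bash
python3 -m creep '[[[1,0,0],[0,0,0]],[[0,0,0],[0,0,0]]]'
```

```text
clock: 22.02
position: [502.5, 23.5, 56.6]
eef_rot: [1.21, 1.208, -1.207]
contact_force: [1.3, -0.2, 3.0]
grip_width: -0.2
```

```bash
python3 -m creep '[[[1,0,0],[0,0,0]],[[0,0,0],[0,0,0]]]'
```

```text
clock: 22.18
position: [502.6, 23.5, 55.7]
eef_rot: [1.21, 1.208, -1.207]
contact_force: [1.5, 0.6, 3.0]
grip_width: 0.1
```

```bash
python3 -m creep '[[[1,0,0],[0,0,0]],[[0,0,0],[0,0,0]]]'
```

```text
clock: 22.35
position: [502.6, 23.5, 54.6]
eef_rot: [1.21, 1.208, -1.207]
contact_force: [0.7, -0.1, 1.8]
grip_width: 0.0
```

```bash
python3 -m creep '[[[1,0,0],[0,0,0]],[[0,0,0],[0,0,0]]]'
```

```text
clock: 22.52
position: [502.6, 23.5, 53.5]
eef_rot: [1.21, 1.208, -1.207]
contact_force: [0.8, -0.0, 0.7]
grip_width: 0.0
```

```bash
python3 -m creep '[[[1,0,0],[0,0,0]],[[0,0,0],[0,0,0]]]'
```

```text
clock: 22.68
position: [502.4, 23.5, 52.3]
eef_rot: [1.209, 1.208, -1.208]
contact_force: [2.1, -0.8, 1.6]
grip_width: -0.4
```

```bash
python3 -m creep '[[[1,0,0],[0,0,0]],[[1,0,0],[0,0,0]],[[0,0,0],[0,0,0]]]'
```

```text
clock: 22.93
position: [501.4, 23.6, 49.8]
eef_rot: [1.209, 1.21, -1.209]
contact_force: [-0.6, -0.4, -0.1]
grip_width: 0.1
```

```bash
python3 -m creep '[[[1,0,0],[0,0,0]],[[1,0,0],[0,0,0]],[[0,0,0],[0,0,0]]]'
```

```text
clock: 23.18
position: [500.8, 23.7, 47.4]
eef_rot: [1.208, 1.211, -1.21]
contact_force: [0.7, -0.7, -0.7]
grip_width: 0.2
```

```bash
python3 -m creep '[[[1,0,0],[0,0,0]],[[1,0,0],[0,0,0]],[[0,0,0],[0,0,0]]]'
```

```text
clock: 23.43
position: [501.2, 23.6, 45.7]
eef_rot: [1.208, 1.21, -1.209]
contact_force: [0.3, 0.9, 0.8]
grip_width: -0.3
```

Pattern matches the small socket: it snapped at about 51. I'll touch down gently at about 41 to confirm it is home.

```bash
python3 -m creep '[[[1,0,0],[0,0,0]],[[1,0,0],[0,0,0]],[[1,0,0],[0,0,0]],[[0,0,0],[0,0,0]]]'
```

```text
clock: 23.77
position: [501.5, 23.6, 42.9]
eef_rot: [1.209, 1.21, -1.209]
contact_force: [-0.5, -1.3, -0.3]
grip_width: 0.1
```

```bash
python3 -m creep '[[[1,0,0],[0,0,0]],[[0,0,0],[0,0,0]]]'
```

```text
clock: 23.93
position: [501.5, 23.6, 42.0]
eef_rot: [1.209, 1.21, -1.209]
contact_force: [0.1, 1.1, -0.5]
grip_width: -0.1
```

```bash
python3 -m creep '[[[1,0,0],[0,0,0]],[[0,0,0],[0,0,0]]]'
```

```text
clock: 24.1
position: [501.6, 23.6, 41.0]
eef_rot: [1.209, 1.209, -1.209]
contact_force: [-0.3, -0.4, -1.2]
grip_width: -0.1
```

```bash
python3 -m creep '[[[-8,0,0],[0,0,0]],[[-25,0,0],[0,0,0]],[[-35,0,0],[0,0,0]],[[-15,0,0],[0,0,0]]]'
python3 - <<'E'
from h import *
plan((374,-238,115),100,14)
im=viewer.get_image('side');cv2.imwrite('pics/side12z.png',cv2.resize(im[150:300,180:330],None,fx=4,fy=4,interpolation=cv2.INTER_CUBIC))
E
```

```text
clock: 24.43
position: [503.1, 23.5, 127.8]
eef_rot: [1.21, 1.207, -1.206]
contact_force: [1.3, -0.2, -0.0]
grip_width: -0.0
t 24.43 pos [503.1   23.49 127.83] F [ 1.28 -0.19 -0.03] grip -0.0 q [-0.1   0.34 -0.47  0.76 -0.    1.47]
toolx [ 0. -0. -1.] tooly yaw 0.04 pitch y z 0.0036378236018062005
[[[1,-9,19],[-7.1,0,0]],[[1,-11,17],[-7.1,0,0]],[[1,-14,16],[-7.1,0,0]],[[1,-15,14],[-7.1,0,0]],[[1,-17,12],[-7.1,0,0]],[[1,-18,10],[-7.1,0,0]],[[1,-19,7],[-7.1,0,0]],[[1,-20,5],[-7.1,0,0]]]
[[[1,-21,2],[-7.1,0,0]],[[1,-21,0],[-7.1,0,0]],[[1,-21,-3],[-7.1,0,0]],[[1,-20,-5],[-7.1,0,0]],[[1,-19,-8],[-7.1,0,0]],[[1,-18,-10],[-7.1,0,0]]]
```

View pics/side12z.png

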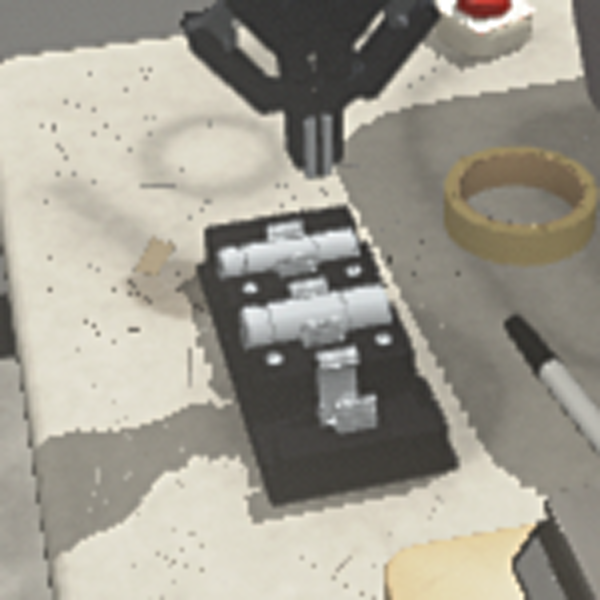

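The small and medium sockets are both home, gripped by their jaws at about (295,252) and (318,315). Next is the large.

```bash
python3 -m creep '[[[1,-9,19],[-7.1,0,0]],[[1,-11,17],[-7.1,0,0]],[[1,-14,16],[-7.1,0,0]],[[1,-15,14],[-7.1,0,0]],[[1,-17,12],[-7.1,0,0]],[[1,-18,10],[-7.1,0,0]],[[1,-19,7],[-7.1,0,0]],[[1,-20,5],[-7.1,0,0]]]' 70
python3 -m creep '[[[1,-21,2],[-7.1,0,0]],[[1,-21,0],[-7.1,0,0]],[[1,-21,-3],[-7.1,0,0]],[[1,-20,-5],[-7.1,0,0]],[[1,-19,-8],[-7.1,0,0]],[[1,-18,-10],[-7.1,0,0]],[[0,0,0],[0,0,0]],[[0,0,0],[0,0,0]]]'
python3 -m creep '[[[0,0,0],[0,0,0]]]'
python3 - <<'E'
from h import *
import pickle
st((373,-238,3),100.5);W=viewer.calibration('wrist');pickle.dump(W,open('w13.pkl','wb'))
im=viewer.get_image('wrist');cv2.imwrite('pics/wrist13.png',im);st()
E
```

```text
clock: 25.15
position: [428.3, -125.6, 116.3]
eef_rot: [0.449, 1.524, -0.449]
contact_force: [0.4, 0.8, -0.7]
grip_width: 69.9
clock: 25.82
position: [372.0, -237.0, 110.2]
eef_rot: [-0.126, 1.567, 0.126]
contact_force: [0.1, 0.4, -0.2]
grip_width: 70.2
clock: 25.9
position: [372.3, -236.0, 110.2]
eef_rot: [-0.127, 1.567, 0.128]
contact_force: [0.8, 0.6, -0.6]
grip_width: 70.0
t 25.90 pos [ 372.32 -236.02  110.16] F [ 0.75  0.6  -0.65] grip 70.0 q [-0.73  0.26 -0.64  0.67  0.   -0.9 ]
toolx [ 0.  0. -1.] tooly yaw 99.33 pitch y z 0.0005602098445334075
shift in tool axes [107.16  -2.12   0.34]
turn deg [-1.17  0.01 -0.03] shift after turn [107.16  -2.07   0.31]
t 25.95 pos [ 372.47 -235.8   110.16] F [0.43 0.01 0.34] grip 70.5 q [-0.73  0.26 -0.64  0.67  0.   -0.9 ]
toolx [-0.  0. -1.] tooly yaw 99.40 pitch y z 0.00046551882332922234
```

View pics/wrist13.png

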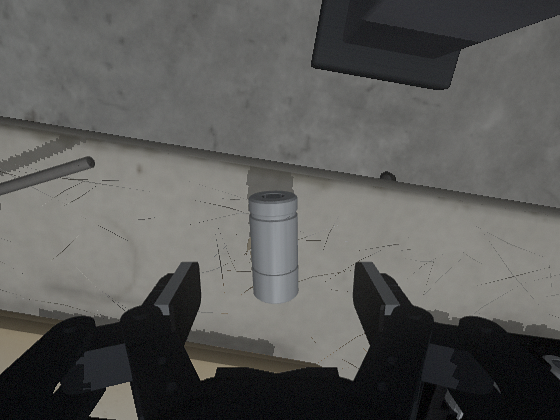

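```bash
python3 - <<'E'
from h import *
import pickle;W=pickle.load(open('w13.pkl','rb'))
print('near rim bottom',back(W,(273,190.5),2),'near top',back(W,(273,203),34),'far top',back(W,(276,303),34))
a=(back(W,(248.7,212),18)+back(W,(297.5,212),18))/2;b=(back(W,(252,288),18)+back(W,(299,288),18))/2;d=b-a
print(a,b,np.degrees(np.arctan2(d[1],d[0])))
E
```

```text
near rim bottom [ 356.48 -241.04    2.  ] near top [ 357.93 -240.52   34.  ] far top [ 435.06 -225.81   34.  ]
[ 369.06 -238.8    18.  ] [ 431.53 -226.79   18.  ] 10.876706185371955
```

```bash
python3 -m creep '[[[25,-2.2,0],[-1.5,0,0]],[[30,0,0],[0,0,0]],[[22,0,0],[0,0,0]],[[15,0,0],[0,0,0]],[[7,0,0],[0,0,0]],[[3,0,0],[0,0,0]],[[0,0,0],[0,0,0]]]'
python3 - <<'E'
from h import *
st((372.9,-238.1,8),100.9)
E
```

```text
clock: 26.53
position: [372.9, -238.1, 8.0]
eef_rot: [-0.15, 1.566, 0.151]
contact_force: [-0.6, -0.5, -0.1]
grip_width: 69.9
t 26.53 pos [ 372.91 -238.07    7.96] F [-0.6  -0.51 -0.13] grip 69.9 q [-0.74  0.44 -0.73  0.4   0.   -0.93]
toolx [-0.  0. -1.] tooly yaw 100.97 pitch y z 0.0006065498395999985
shift in tool axes [-0.04 -0.03 -0.02]
turn deg [ 0.07 -0.02 -0.03] shift after turn [-0.04 -0.03 -0.02]
```

```bash
python3 -m creep '[[[0,0,0],[0,0,0]],[[0,0,0],[0,0,0]],[[0,0,0],[0,0,0]],[[0,0,0],[0,0,0]],[[0,0,0],[0,0,0]]]' 20 55
python3 -m creep '[[[-10,0,0],[0,0,0]],[[-25,0,0],[0,0,0]],[[-25,0,0],[0,0,0]],[[-25,0,0],[0,0,0]]]'
python3 - <<'E'
from h import *
plan((476,-42,95),-11,8)
E
```

```text
clock: 26.95
position: [373.4, -239.1, 9.3]
eef_rot: [-0.151, 1.564, 0.149]
contact_force: [-0.7, 0.8, 6.8]
grip_width: 34.2
clock: 27.28
position: [372.1, -238.2, 94.2]
eef_rot: [-0.149, 1.566, 0.15]
contact_force: [1.2, 0.1, -3.3]
grip_width: 33.9
t 27.28 pos [ 372.14 -238.25   94.17] F [ 1.22  0.13 -3.3 ] grip 33.9 q [-0.74  0.29 -0.65  0.63 -0.   -0.93]
toolx [-0.  0. -1.] tooly yaw 100.92 pitch y z 0.0006745388176045836
[[[0,22,17],[1.4,0,0]],[[0,22,17],[1.4,0,0]],[[0,22,16],[1.4,0,0]],[[0,23,16],[1.4,0,0]],[[0,23,15],[1.4,0,0]],[[0,24,15],[1.4,0,0]],[[0,24,14],[1.4,0,0]],[[0,24,14],[1.4,0,0]]]
```

```bash
python3 -m creep '[[[0,22,17],[1.4,0,0]],[[0,22,17],[1.4,0,0]],[[0,22,16],[1.4,0,0]],[[0,23,16],[1.4,0,0]],[[0,23,15],[1.4,0,0]],[[0,24,15],[1.4,0,0]],[[0,24,14],[1.4,0,0]],[[0,23,13],[1.2,0,0]]]'
python3 -m creep '[[[0,0,0],[0,0,0]],[[0,0,0],[0,0,0]],[[0,0,0],[0,0,0]]]'
python3 - <<'E'
from h import *
o,M=st((476.5,-42,41),90);p=o['position']
im=viewer.get_image('wrist');cv2.imwrite('pics/wrist14.png',im)
W=viewer.calibration('wrist')
im=viewer.get_image('side');cv2.imwrite('pics/side14z.png',cv2.resize(im[150:300,180:330],None,fx=4,fy=4,interpolation=cv2.INTER_CUBIC))
st()
S=viewer.calibration('side')
z=lambda p:((p-[180,150]+.5)*4-.5)
for x in(p[0]-16,p[0]+64):
  for dz in(-18,0,18):print(x,dz,z(proj(S,(x,p[1],p[2]+8.7+dz))))
E
```

```text
clock: 27.95
position: [476.1, -42.0, 93.4]
eef_rot: [0.002, 1.571, -0.002]
contact_force: [0.1, 0.2, -2.8]
grip_width: 33.6
clock: 28.2
position: [475.3, -43.6, 93.1]
eef_rot: [0.0, 1.571, -0.001]
contact_force: [-1.1, 0.5, -2.5]
grip_width: 34.0
t 28.20 pos [475.3  -43.57  93.1 ] F [-1.12  0.53 -2.54] grip 34.0 q [-0.25  0.34 -0.57  0.66 -0.   -0.25]
toolx [-0. -0. -1.] tooly yaw 89.95 pitch y z -0.00037076857591636017
shift in tool axes [52.1   1.59  1.24]
turn deg [-0.05 -0.04  0.02] shift after turn [52.1   1.57  1.2 ]
t 28.30 pos [475.22 -44.14  93.09] F [-0.21 -0.55 -3.29] grip 34.0 q [-0.25  0.34 -0.57  0.66 -0.   -0.24]
toolx [-0. -0. -1.] tooly yaw 89.87 pitch y z -0.00018769217496370015
459.2977092310458 -18 [261.49 329.69]
459.2977092310458 0 [260.19 301.26]
459.2977092310458 18 [258.86 272.06]
539.2977092310458 -18 [417.08 303.65]
539.2977092310458 0 [417.85 275.53]
539.2977092310458 18 [418.64 246.66]
```

View pics/wrist14.png

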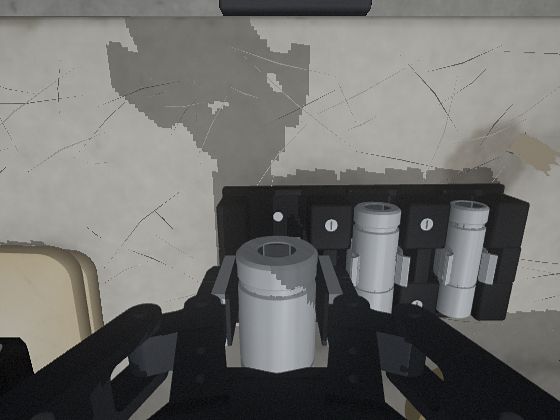

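View pics/side14z.png

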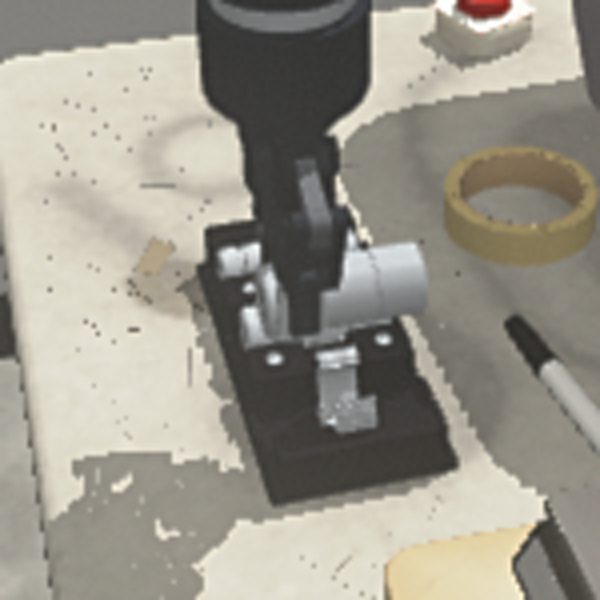

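The large socket is level in the grip over its saddle. Lowering.

```bash
python3 -m creep '[[[10,2,0.7],[0,0,0]],[[16,0,0],[0,0,0]],[[12,0,0],[0,0,0]],[[6,0,0],[0,0,0]],[[3,0,0],[0,0,0]],[[0,0,0],[0,0,0]],[[0,0,0],[0,0,0]]]'
python3 - <<'E'
from h import *
st((476.2,-42.2,41),90)
E
```

```text
clock: 28.88
position: [476.7, -41.7, 46.2]
eef_rot: [0.001, 1.571, -0.001]
contact_force: [-0.6, 0.6, -2.7]
grip_width: 34.2
t 28.88 pos [476.66 -41.7   46.18] F [-0.57  0.64 -2.7 ] grip 34.2 q [-0.24  0.42 -0.61  0.54 -0.   -0.24]
toolx [ 0. -0. -1.] tooly yaw 89.90 pitch y z -2.222956464746585e-05
shift in tool axes [ 5.18 -0.5  -0.46]
turn deg [-0.1  0.   0. ] shift after turn [ 5.18 -0.5  -0.46]
```

```bash
python3 -m creep '[[[2,-0.4,-0.4],[0,0,0]],[[1.5,0,0],[0,0,0]],[[0,0,0],[0,0,0]]]'
python3 -m creep '[[[1,0,0],[0,0,0]],[[0,0,0],[0,0,0]]]'
```

```text
clock: 29.13
position: [476.3, -41.9, 42.7]
eef_rot: [0.001, 1.57, -0.001]
contact_force: [0.2, 0.1, -3.0]
grip_width: 33.9
clock: 29.3
position: [476.5, -42.2, 41.8]
eef_rot: [0.0, 1.57, -0.002]
contact_force: [-0.1, -1.8, -2.5]
grip_width: 34.2
```

```bash
python3 -m creep '[[[0.8,0,0],[0,0,0]],[[0,0,0],[0,0,0]]]'
```

```text
clock: 29.47
position: [476.7, -42.5, 41.1]
eef_rot: [-0.0, 1.57, -0.002]
contact_force: [0.1, -2.5, -1.8]
grip_width: 34.1
```

```bash
python3 -m creep '[[[0.5,-0.7,0],[0,0,0]],[[0,0,0],[0,0,0]]]'
```

```text
clock: 29.63
position: [476.7, -42.6, 40.6]
eef_rot: [0.001, 1.57, -0.001]
contact_force: [0.5, -0.7, 1.5]
grip_width: 34.2
```

```bash
python3 -m creep '[[[0.6,0,0],[0,0,0]],[[0,0,0],[0,0,0]]]'
```

```text
clock: 29.8
position: [476.8, -42.5, 40.1]
eef_rot: [0.001, 1.569, -0.001]
contact_force: [0.6, -1.0, 3.6]
grip_width: 34.3
```

Resting on both lips. Releasing.

```bash
python3 -m creep '[[[0,0,0],[0,0,0]],[[0,0,0],[0,0,0]],[[0,0,0],[0,0,0]]]' 50
python3 -m creep '[[[-3,0,0],[0,0,0]],[[-8,0,0],[0,0,0]],[[-15,0,0],[0,0,0]],[[-25,0,0],[0,0,0]],[[-10,0,0],[0,0,0]]]'
python3 - <<'E'
from h import *
st((501.5,-42.4,72),0)
im=viewer.get_image('wrist');cv2.imwrite('pics/wrist15.png',im)
E
```

```text
clock: 30.05
position: [475.8, -42.2, 39.4]
eef_rot: [0.001, 1.572, -0.0]
contact_force: [0.4, -0.4, -0.9]
grip_width: 49.7
clock: 30.47
position: [477.2, -42.7, 103.4]
eef_rot: [0.0, 1.568, -0.001]
contact_force: [1.0, 0.8, 0.1]
grip_width: 50.0
t 30.47 pos [477.22 -42.69 103.39] F [1.04 0.82 0.07] grip 50.0 q [-0.24  0.33 -0.56  0.68  0.   -0.24]
toolx [ 0. -0. -1.] tooly yaw 89.94 pitch y z -0.00041949110429314614
shift in tool axes [31.44  0.32 24.21]
turn deg [89.94  0.13 -0.09] shift after turn [31.39 24.28 -0.29]
```

View pics/wrist15.png

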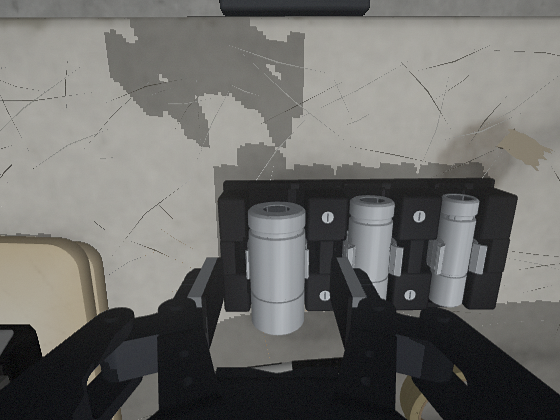

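The large socket lies straight in its mouth at about (276,268). I'll press it the same way.

```bash
python3 -m creep '[[[0,0,6],[7,0,0]],[[0,0,6],[7,0,0]],[[0,1,6],[7,0,0]],[[0,2,4],[7,0,0]],[[0,2,2],[7,0,0]],[[2,0,0],[7,0,0]],[[2,0,0],[7,0,0]],[[3,0,0],[7,0,0]]]' 0 50
python3 -m creep '[[[4,0,0],[7,0,0]],[[4,0,0],[7,0,0]],[[4,0,0],[7,0,0]],[[4,0,0],[7,0,0]],[[3,0,0],[6,0,0]],[[0,0,0],[0,0,0]],[[0,0,0],[0,0,0]]]'
python3 - <<'E'
from h import *
st((501.3,-42.3,70),0)
E
```

```text
clock: 31.18
position: [501.3, -42.4, 93.6]
eef_rot: [0.767, 1.431, -0.767]
contact_force: [0.1, -1.1, -0.2]
grip_width: 0.1
clock: 31.77
position: [501.0, -42.4, 74.5]
eef_rot: [1.208, 1.211, -1.208]
contact_force: [-0.9, 1.1, -0.2]
grip_width: 0.1
t 31.77 pos [501.02 -42.42  74.52] F [-0.92  1.05 -0.17] grip 0.1 q [-0.23  0.41 -0.52  0.64  0.    1.34]
toolx [-0.  0. -1.] tooly yaw 0.09 pitch y z -0.0006519713419792517
shift in tool axes [ 4.52  0.28 -0.12]
turn deg [ 0.09 -0.01  0.04] shift after turn [ 4.52  0.28 -0.12]
```

```bash
python3 -m creep '[[[3,0,0],[0,0,0]],[[1.5,0,0],[0,0,0]],[[0,0,0],[0,0,0]]]'
python3 -m creep '[[[1,0,0],[0,0,0]],[[1,0,0],[0,0,0]],[[0,0,0],[0,0,0]]]'
```

```text
clock: 32.02
position: [501.1, -42.5, 69.9]
eef_rot: [1.209, 1.209, -1.21]
contact_force: [0.6, 0.4, 0.3]
grip_width: -0.2
clock: 32.27
position: [501.3, -42.5, 68.1]
eef_rot: [1.21, 1.209, -1.21]
contact_force: [0.4, 0.1, -0.9]
grip_width: -0.0
```

```bash
python3 -m creep '[[[1,0,0],[0,0,0]],[[0,0,0],[0,0,0]]]'
```

```text
clock: 32.43
position: [501.5, -42.5, 67.3]
eef_rot: [1.21, 1.208, -1.21]
contact_force: [-1.0, -0.5, 0.9]
grip_width: -0.5
```

```bash
python3 -m creep '[[[1,0,0],[0,0,0]],[[0,0,0],[0,0,0]]]'
```

```text
clock: 32.6
position: [501.7, -42.6, 66.5]
eef_rot: [1.21, 1.208, -1.209]
contact_force: [0.4, 0.4, 2.7]
grip_width: -0.2
```

```bash
python3 -m creep '[[[1,0,0],[0,0,0]],[[0,0,0],[0,0,0]]]'
```

```text
clock: 32.77
position: [502.0, -42.6, 65.7]
eef_rot: [1.21, 1.208, -1.209]
contact_force: [-0.3, -0.5, 4.0]
grip_width: 0.3
```

```bash
python3 -m creep '[[[1,0,0],[0,0,0]],[[0,0,0],[0,0,0]]]'
```

```text
clock: 32.93
position: [502.2, -42.7, 64.9]
eef_rot: [1.211, 1.207, -1.209]
contact_force: [0.1, 0.1, 4.3]
grip_width: 0.1
```

```bash
python3 -m creep '[[[1,0,0],[0,0,0]],[[0,0,0],[0,0,0]]]'
```

```text
clock: 33.1
position: [502.4, -42.8, 64.0]
eef_rot: [1.211, 1.207, -1.209]
contact_force: [0.4, 0.3, 5.5]
grip_width: 0.0
```

```bash
python3 -m creep '[[[1,0,0],[0,0,0]],[[0,0,0],[0,0,0]]]'
```

```text
clock: 33.27
position: [502.6, -42.8, 63.2]
eef_rot: [1.211, 1.206, -1.208]
contact_force: [0.5, 0.1, 4.4]
grip_width: 0.2
```

```bash
python3 -m creep '[[[1,0,0],[0,0,0]],[[0,0,0],[0,0,0]]]'
```

```text
clock: 33.43
position: [502.8, -42.8, 62.2]
eef_rot: [1.211, 1.206, -1.208]
contact_force: [0.5, 0.4, 5.0]
grip_width: 0.0
```

```bash
python3 -m creep '[[[1,0,0],[0,0,0]],[[0,0,0],[0,0,0]]]'
```

```text
clock: 33.6
position: [502.9, -42.8, 61.3]
eef_rot: [1.211, 1.206, -1.208]
contact_force: [1.5, 0.2, 5.9]
grip_width: -0.2
```

```bash
python3 -m creep '[[[1,0,0],[0,0,0]],[[0,0,0],[0,0,0]]]'
```

```text
clock: 33.77
position: [503.1, -42.9, 60.5]
eef_rot: [1.211, 1.205, -1.208]
contact_force: [0.8, 0.0, 7.3]
grip_width: 0.2
```

```bash
python3 -m creep '[[[1,0,0],[0,0,0]],[[0,0,0],[0,0,0]]]'
```

```text
clock: 33.93
position: [503.2, -42.9, 59.4]
eef_rot: [1.211, 1.205, -1.208]
contact_force: [1.0, 0.6, 4.8]
grip_width: 0.1
```

```bash
python3 -m creep '[[[1,0,0],[0,0,0]],[[0,0,0],[0,0,0]]]'
```

```text
clock: 34.1
position: [503.2, -42.9, 58.3]
eef_rot: [1.211, 1.205, -1.208]
contact_force: [1.8, 0.2, 3.6]
grip_width: -0.4
```

Force is past its peak and falling, so I'll continue.

```bash
python3 -m creep '[[[1,0,0],[0,0,0]],[[0,0,0],[0,0,0]]]'
```

```text
clock: 34.27
position: [503.1, -42.8, 57.1]
eef_rot: [1.211, 1.206, -1.208]
contact_force: [2.3, -0.1, 2.5]
grip_width: -0.4
```

```bash
python3 -m creep '[[[1,0,0],[0,0,0]],[[0,0,0],[0,0,0]]]'
```

```text
clock: 34.43
position: [502.5, -42.7, 55.7]
eef_rot: [1.211, 1.207, -1.209]
contact_force: [1.6, 0.6, 0.8]
grip_width: 0.1
```

```bash
python3 -m creep '[[[1,0,0],[0,0,0]],[[1,0,0],[0,0,0]],[[0,0,0],[0,0,0]]]'
```

```text
clock: 34.68
position: [501.2, -42.5, 53.0]
eef_rot: [1.21, 1.209, -1.21]
contact_force: [-0.1, 0.3, 0.7]
grip_width: 0.1
```

```bash
python3 -m creep '[[[1,0,0],[0,0,0]],[[1,0,0],[0,0,0]],[[0,0,0],[0,0,0]]]'
```

```text
clock: 34.93
position: [500.5, -42.3, 50.5]
eef_rot: [1.21, 1.21, -1.211]
contact_force: [-0.4, -0.7, -1.1]
grip_width: 0.3
```

```bash
python3 -m creep '[[[1,0,0],[0,0,0]],[[1,0,0],[0,0,0]],[[0,0,0],[0,0,0]]]'
```

```text
clock: 35.18
position: [501.0, -42.4, 48.8]
eef_rot: [1.21, 1.209, -1.211]
contact_force: [-0.1, 0.1, 0.2]
grip_width: 0.1
```

```bash
python3 -m creep '[[[1,0,0],[0,0,0]],[[1,0,0],[0,0,0]],[[0,0,0],[0,0,0]]]'
```

```text
clock: 35.43
position: [501.2, -42.5, 47.0]
eef_rot: [1.21, 1.209, -1.21]
contact_force: [-0.6, -0.5, -0.3]
grip_width: -0.1
```

```bash
python3 -m creep '[[[1,0,0],[0,0,0]],[[1,0,0],[0,0,0]],[[0,0,0],[0,0,0]]]'
```

```text
clock: 35.68
position: [501.2, -42.5, 45.0]
eef_rot: [1.21, 1.209, -1.21]
contact_force: [0.2, -0.1, -1.1]
grip_width: 0.2
```

```bash
python3 -m creep '[[[1,0,0],[0,0,0]],[[0,0,0],[0,0,0]]]'
```

```text
clock: 35.85
position: [501.3, -42.5, 44.1]
eef_rot: [1.21, 1.209, -1.21]
contact_force: [0.2, 1.2, 0.3]
grip_width: -0.0
```

```bash
python3 -m creep '[[[0.7,0,0],[0,0,0]],[[0,0,0],[0,0,0]]]'
```

```text
clock: 36.02
position: [501.3, -42.6, 43.9]
eef_rot: [1.21, 1.209, -1.21]
contact_force: [-1.0, 0.3, 5.3]
grip_width: 0.2
```

Contact at 44 mm, which is the home height. I'll back off and check everything.

```bash
python3 -m creep '[[[-8,0,0],[0,0,0]],[[-25,0,0],[0,0,0]],[[-35,0,0],[0,0,0]],[[-35,0,0],[0,0,0]],[[-35,0,-30],[0,0,0]],[[0,0,-40],[0,0,0]],[[0,0,0],[0,0,0]]]'
python3 - <<'E'
from h import *
im=viewer.get_image('side');cv2.imwrite('pics/side20z.png',cv2.resize(im[120:300,150:350],None,fx=3,fy=3,interpolation=cv2.INTER_CUBIC))
t=viewer.get_image('top');cv2.imwrite('pics/top20.png',cv2.resize(t[130:310,140:420],None,fx=2.8,fy=2.8,interpolation=cv2.INTER_CUBIC))
E
```

```text
clock: 36.6
position: [502.7, 29.4, 181.1]
eef_rot: [1.21, 1.209, -1.201]
contact_force: [-0.9, -0.3, 0.3]
grip_width: 0.2
```

View pics/side20z.png

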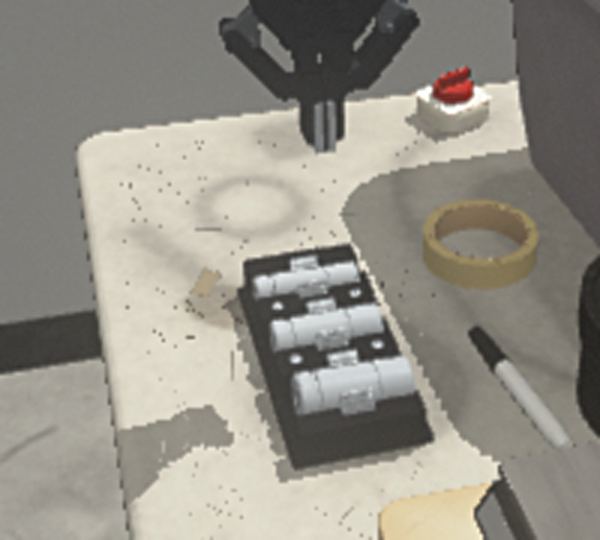

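View pics/top20.png

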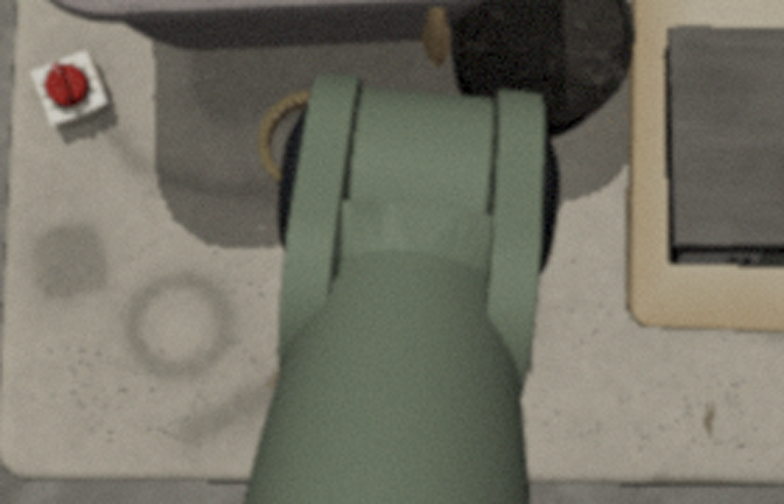

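The side view shows all three sockets seated between their jaws, at zoomed pixels (305,279), (327,328) and (353,385). The timer, tape and pen are unmoved. The arm hides the rail in the top view.

```bash
python3 - <<'E'
from h import *
from rig import bot
st();print(bot.hand_in())
E
```

```text
t 36.70 pos [501.37  25.74 178.75] F [ 0.51  0.28 -0.04] grip -0.4 q [-0.1   0.28 -0.4   0.89 -0.    1.47]
toolx [ 0. -0. -1.] tooly yaw 0.11 pitch y z 0.0008768959261122311
the job is handed in; nothing more can be done
None
```

All three sockets are on the rail in their own clips, placed in the order small, medium, large. I handed the job in at 36.7 s of the 72 s allowed. I laid each socket level in its clip's mouth and let go. I then pressed it down with closed fingers in 1–2 mm steps until the force dropped.

- **Seated height:** After the click I felt for each socket's top. The small one met the fingers at 37.8 mm (38 expected) and the large one at 43.9 mm (44 expected). For the medium one I stopped at 41.0 mm, its expected height, without touching it, so its top is no higher than that.
- **Final view:** The last side picture shows all three sockets level between their jaws. The timer, tape and pen look unmoved, and the gripper is clear. The arm blocked the rail in the last top picture, so that view confirmed nothing about the sockets.
- **One disagreement:** The highest press forces I read were about 2, 4 and 7 N, below the stated 10–22 N. I only read the force at the end of each step, so I probably missed the peaks. After the click I touched with at most about 5 N.

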